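# Load the mould magazine and present the batch jar

## Robot

A 7-joint arm with a two-finger parallel gripper is mounted at the origin on the work surface. World frame = base frame: x ahead of the robot, y to its left, z up, the work surface at z = 0. Lengths are in m, angles in rad, forces in N, time in s.
With the tool pointing down it reaches from about 0.4 to 0.85 m from the base axis. Payload 10.4 kg.
Tool frame: the origin (TCP) lies at the very end of the fingers, on their centre line; the grasp point (between the pads) lies 19 mm behind it (manip.grip_depth is the distance from the TCP to the grasp point, in m); z points along the fingers, x is the direction in which the jaws open and shut, and the axes are right-handed (so a half turn about z gives the same grasp; the last joint's range is limited). The gripper opens to 85 mm and grips with 20 to 120 N. Pads are 22 mm wide; open, the fingers measure 114 mm over their backs; the gripper's body (76 mm by 85 mm) begins 54 mm behind the grasp point. The pads swing forward as they close: fully open they stand 13 mm farther back than shut.
Start: joints at [-1.322, 0.332, -0.065, 1.46, 0.022, 1.35, -0.088], TCP at [0.168, 0.602, 0.231] pointing down, gripper open.
Joint ranges: [-2.6, 2.6], [-0.5, 2.12], [-1.47, 1.34], [0.16, 2.42], [-1.27, 4.41], [0.06, 2.06], [-2.6, 2.6]. Speed limits (rad/s): [2.22, 2.22, 2.79, 2.79, 3.14, 3.14, 3.14].

## Interface

Orientations are given as a unit quaternion [x, y, z, w].
In Python, from workcell import manip, cams gives the robot as it stands. The module is installed in compiled form; this text tells all that it offers.
- The arm moves only by the tool move_arm, never from a script. Its arguments are lists of equal length, an entry for each row: "claw": the opening, from 0 (shut) to 1 (fully open); "dp": the shift along the tool's x, y, z as a fraction of full scale, a list of three; "turn": the turn, a rotation vector about the tool's x, y, z as a fraction of full scale, a list of three. A call has 1 to 8 rows; each row shifts and turns the commanded pose from where the row before left it, along the tool's axes as they then stand; what a row does not reach is not made up. Full scale, the value 1, is 200 mm for a shift and 45 degrees for a turn. A row lasts 1/12 s, in which the tool goes at most 41.7 mm and 7.16 degrees, less where a joint would pass 70% of its speed; a pose out of reach is approached as far as the arm can. A call with a number of a shift or a turn outside -1 to 1 is refused whole. A call with a gripper value outside its range is refused whole. The fingers move at their own pace and stop on an object; "grip_force" is the grip in N (left out, the last holds). Time passes only in rows, so rows that do not move let the fingers close. It gives the time, the measured TCP pose, the force and the opening at its end, in the units of the state.
- manip.get_obs(): the state, without advancing time (a new reading comes with each control period).
- cams.camera(name): name is "scene" or "top" or "wrist"; returns the picture (420x560x3 uint8, red, green, blue); there is no depth.
- cams.camera_info(name): a dict with "fx", "fy", "cx", "cy" (pixels), "dist" ([k1, k2, p1, p2, k3] as OpenCV has them; the pictures are not rectified), "pose" (4x4, takes a point from camera to world coordinates); the wrist camera has in their place "tool_from_camera" (4x4, takes a point from camera to tool coordinates, whose origin is the TCP and whose axes are the tool frame's). Camera axes: x right, y down, z forward; pixel columns grow to the right and rows downward; lengths in m; the calibration is good to about 2 mm. A picture is of the moment at which its call begins: read the wrist's pose just before it. camera_info takes no time and is no camera call.
- manip.hand_in(): hands the job in, once; it reports no verdict.
The state is a dict: "clock": time; "joint_pos": joint angles; "joint_velocities": joint speeds; "tau": joint torques, N m; "position": TCP position; "ee_rot": TCP orientation; "ft_force": force on the tool from outside, world axes, zero at the start; "torque": the same for the moment, N m; "grip_width": opening from 0.0 (shut) to 1.0 (fully open).
Only numpy, scipy, OpenCV 4.12 (cv2) and the standard library are available. Lean on these libraries where they do the work, as an engineer would, in place of code of your own. Each camera call takes 0.05 s, during which the arm holds its last target.

## Task

Set up the chew filler for its next batch: stack the three white mould plates on the sloped magazine, cavities up, longest at the bottom, then the middle one, then the shortest on top, each lying flat along the deck, centred across it, with its lower end right against the backstop. Then turn the jar on the scanner's round pad so that its label faces the scanner, leaving it upright on the pad. Leave everything else where it is.

Things in the scene. Friction and masses are not known exactly. Their poses are not given: they have to be found in the camera images.
- plate_long: white flat mould plate with 5 bone-shaped cavities in a row on its top, 160 mm long (its x), 50 mm wide (its y), 18 mm thick (its z), 160 to 260 g; origin at the centre of its underside; it starts lying flat on the table, cavities up. The longest of the three
- plate_mid: white flat mould plate with 4 bone-shaped cavities in a row on its top, 130 mm long (its x), 50 mm wide (its y), 18 mm thick (its z), 128 to 208 g; origin at the centre of its underside; it starts lying flat on the table, cavities up. The middle one of the three
- plate_short: white flat mould plate with 3 bone-shaped cavities in a row on its top, 100 mm long (its x), 50 mm wide (its y), 18 mm thick (its z), 100 to 163 g; origin at the centre of its underside; it starts lying flat on the table, cavities up. The shortest of the three
- deck: aluminium deck of the magazine: a fixed tongue 180 mm long, 60 wide, 10 thick, open at both sides, sloping 30 degrees, lower end towards the robot's right, where a backstop as wide as the deck and 8 mm thick rises 64 mm square from it. Origin on the deck's top at the middle of the backstop's inner face, 45 mm above the table; x up the slope, y across, z square out of the deck
- magazine: foot of the magazine that carries the deck, fixed: 200 x 100 mm, 8 mm high; origin at the centre of its underside, under the deck's middle line. Plates may or may not slide down the deck by themselves
- scanner: fixed grey scanner block 90 x 100 x 115 mm high, dark window in its front; origin at the centre of the block's underside on the table; front looks along its own -x, towards the pad
- pad (a point): centre of the top of the scanner's black round pad, 100 mm across, 6 mm above the table, 115 mm in front of the scanner's origin; same axes as the scanner
- jar: brown jar, white lid 62 mm across, 92 mm high, 150 to 300 g, on the scanner's pad. A barcoded paper label covers 80 degrees of one side; a black strip on the lid runs from its middle to the rim above the label. Origin at the centre of its underside, z up, x out through the label's middle: along the scanner's +x when facing it. Starts 45 to 130 degrees anticlockwise of that, seen from above
- jar_label (a point): middle of the jar's label, on the jar's side 36 mm above its underside
- spoon: bystander, to be left alone: long measuring spoon, 160 mm long, lying along its x, between the plates; origin at the centre of its underside
- cup: bystander, to be left alone: open steel cup, 68 mm across, 60 mm high; origin at the centre of its underside
- plain_jar: bystander, to be left alone: brown jar, 60 mm across, 85 mm high, without any label, away from the scanner; origin at the centre of its underside
- tamper: bystander, to be left alone: clear flat tamper 100 x 70 mm with a knob on top, 58 mm high in all; origin at the centre of its underside
- tall_bottle: bystander, to be left alone: white bottle, 64 mm across, 170 mm high; origin at the centre of its underside
Mind the look-alikes: they are no part of the job. What is shaped like the magazine but red is not meant.

How it is judged:
By the outcome, as a careful person would: the job done as asked, in the order asked, and still so for the second after the job is handed in, with the robot touching nothing.
It also fails if it takes over 72 s, if anything falls off the work surface, if the arm or the gripper's body presses on something with over 40 N, if the wrist force passes 120 N, or if a joint passes its speed limit or range.

## Working session

There is one attempt and no reset: what is moved stays moved. The work goes in short steps, Python scripts to look and compute and a tool call to move; the robot and the scene stay as the last step left them, time stands still between calls to the robot, and variables do not carry over. Pictures are saved under pics/ and viewed, and the job is handed in when it is done.

Besides the shell and the picture viewer there is one more tool, called after ">>>" as name(argument=value, ...), one argument or row to a line, values as JSON. move_arm: Moves the arm, as the interface text tells. Shift numbers are shares of 200 mm and turn numbers shares of 45 degrees, none past 1 either way. Its arguments: {"type":"object","properties":{"claw":{"type":"array","items":{"type":"number"}},"dp":{"type":"array","items":{"type":"array","items":{"type":"number"}}},"turn":{"type":"array","items":{"type":"array","items":{"type":"number"}}},"grip_force":{"type":"number"}},"required":["claw","dp","turn"]}

```bash
mkdir -p pics; ls
python3 - <<'E'
from workcell import manip, cams
import cv2,numpy as np
np.set_printoptions(precision=4,suppress=True)
print(manip.get_obs(), manip.grip_depth)
for n in ["scene","top","wrist"]:
    print(n,cams.camera_info(n))
for n in ["scene","top"]:
    cv2.imwrite(f"pics/{n}0.png",cv2.cvtColor(cams.camera(n),cv2.COLOR_RGB2BGR))
E
```

```text
pics
{'clock': 0.0, 'joint_pos': array([-1.3216,  0.3329, -0.0647,  1.461 ,  0.0216,  1.3499, -0.0885]), 'joint_velocities': array([ 0.0003, -0.0008, -0.0011, -0.0008, -0.0011, -0.0008, -0.0003]), 'tau': array([  0.0001, -62.5434,   0.0493, -39.1616,   0.0163,   0.0096,
        -0.    ]), 'position': array([0.1677, 0.6017, 0.2305]), 'ee_rot': array([ 0.7964,  0.6048, -0.0006,  0.0005]), 'ft_force': array([-0.3681, -0.0012,  0.3678]), 'torque': array([-0.0059,  0.0136, -0.0105]), 'grip_width': 1.0014295345781032} 0.0187
scene {'fx': 497.7592271387723, 'fy': 497.7592271387723, 'cx': 274.214457256233, 'cy': 213.21487598338985, 'dist': array([-0.1415,  0.    ,  0.    ,  0.    ,  0.    ]), 'pose': array([[ 0.8399,  0.4047, -0.3618,  0.8949],
       [ 0.5427, -0.6398,  0.5442, -0.6854],
       [-0.0113, -0.6534, -0.757 ,  1.0387],
       [ 0.    ,  0.    ,  0.    ,  1.    ]])}
top {'fx': 441.39450922928086, 'fy': 441.39450922928086, 'cx': 280.8368209757599, 'cy': 211.0157510934751, 'dist': array([-0.112,  0.   ,  0.   ,  0.   ,  0.   ]), 'pose': array([[-0.012 , -0.9952,  0.0968,  0.3182],
       [-0.9998,  0.0137,  0.0165, -0.0188],
       [-0.0177, -0.0966, -0.9952,  1.2301],
       [ 0.    ,  0.    ,  0.    ,  1.    ]])}
wrist {'fx': 357.662024291699, 'fy': 357.662024291699, 'cx': 279.4099525749748, 'cy': 208.4575287785521, 'dist': array([0.0113, 0.    , 0.    , 0.    , 0.    ]), 'tool_from_camera': array([[ 1.    ,  0.0001, -0.0001,  0.0004],
       [-0.    ,  0.9598,  0.2806, -0.0716],
       [ 0.0001, -0.2806,  0.9598, -0.1421],
       [ 0.    ,  0.    ,  0.    ,  1.    ]])}
```

View pics/scene0.png

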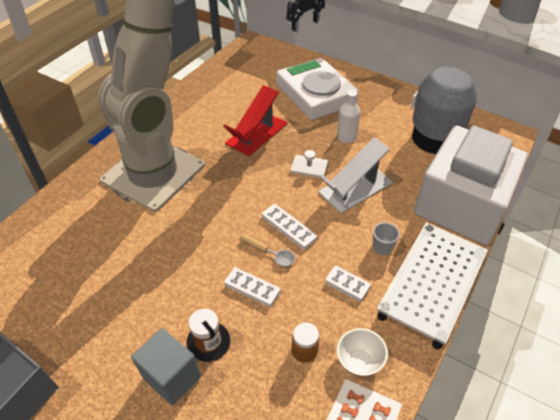

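View pics/top0.png

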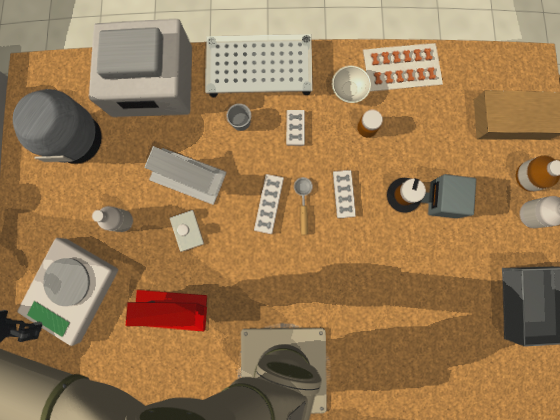

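The scene view shows the 5-cavity plate at (289,226), the 4-cavity plate at (252,287) and the 3-cavity plate at (347,284). The grey magazine is at (357,175); the red look-alike at (256,122) is not meant. The labelled jar is on the pad at (205,328); the plain jar at (305,342) is not meant. I'll enlarge the top view to confirm.

```bash
cat > h.py <<'E'
import cv2,numpy as np
from scipy.spatial.transform import Rotation as R
from workcell import manip, cams
np.set_printoptions(precision=4,suppress=True)
def K(i): return np.array([[i['fx'],0,i['cx']],[0,i['fy'],i['cy']],[0,0,1]])
def info(n):
    i=dict(cams.camera_info(n))
    if n=='wrist':
        o=manip.get_obs(); T=np.eye(4); T[:3,:3]=R.from_quat(o['ee_rot']).as_matrix(); T[:3,3]=o['position']
        i['pose']=T@i['tool_from_camera']
    return i
def proj(i,P):
    Ti=np.linalg.inv(i['pose']); r=cv2.Rodrigues(Ti[:3,:3])[0]
    return cv2.projectPoints(np.asarray(P,float).reshape(-1,1,3),r,Ti[:3,3],K(i),np.array(i['dist']))[0].reshape(-1,2)
def ray(i,uv):
    n=cv2.undistortPoints(np.asarray(uv,float).reshape(-1,1,2),K(i),np.array(i['dist'])).reshape(-1,2)
    d=np.c_[n,np.ones(len(n))]@i['pose'][:3,:3].T
    return i['pose'][:3,3],d
def onz(i,uv,z):
    o,d=ray(i,uv); return o+d*((z-o[2])/d[:,2])[:,None]
def tri(i,uv,j,vw):
    out=[]
    for a,b in zip(np.atleast_2d(uv),np.atleast_2d(vw)):
        A=np.zeros((3,3));B=np.zeros(3)
        for c,p in((i,a),(j,b)):
            o,d=ray(c,[p]);d=d[0]/np.linalg.norm(d);M=np.eye(3)-np.outer(d,d);A+=M;B+=M@o
        out.append(np.linalg.solve(A,B))
    return np.array(out)
def save(n,name):
    i=info(n); im=cams.camera(n); cv2.imwrite(f'pics/{name}.png',cv2.cvtColor(im,cv2.COLOR_RGB2BGR)); 
    np.save(f'pics/{name}.npy',i['pose']); return i,im
def crop(src,dst,x0,y0,x1,y1,s):
    im=cv2.imread(f'pics/{src}.png')[y0:y1,x0:x1]
    cv2.imwrite(f'pics/{dst}.png',cv2.resize(im,None,fx=s,fy=s,interpolation=cv2.INTER_CUBIC))
def load(n,name):
    i=dict(cams.camera_info(n)); i['pose']=np.load(f'pics/{name}.npy') if n=='wrist' else i['pose']; return i
E
python3 - <<'E'
from h import *
crop('top0','c1',130,90,330,240,4)
crop('top0','c2',270,90,470,240,4)
crop('scene0','c3',220,130,420,280,4)
crop('scene0','c4',130,230,330,380,4)
E
```

```text
(no output)
```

View pics/c1.png

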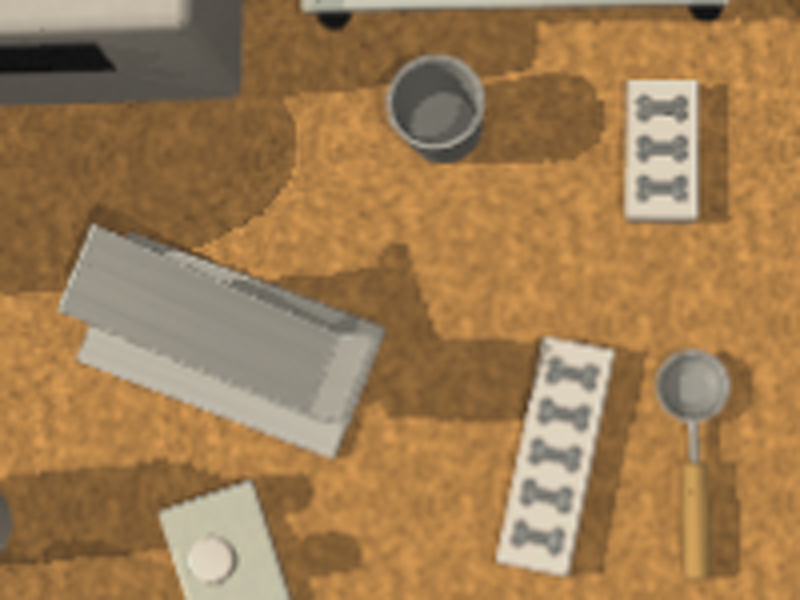

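View pics/c2.png

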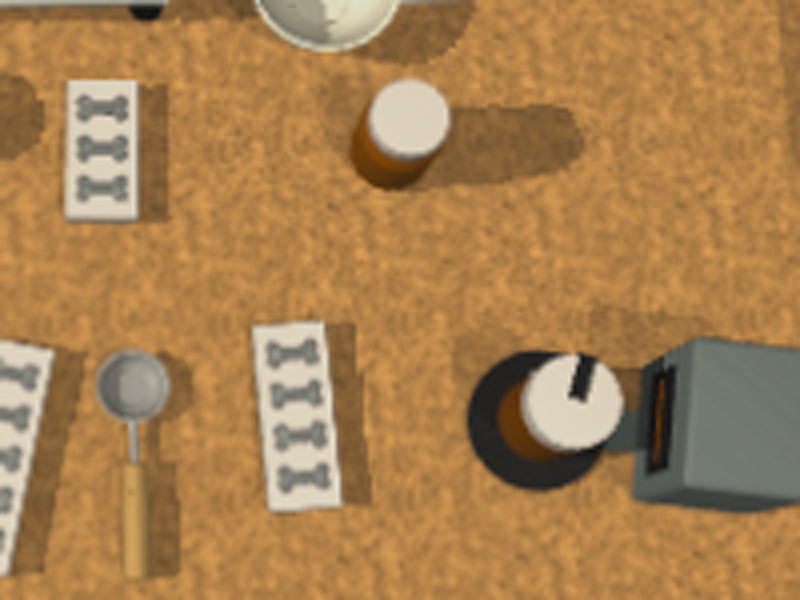

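View pics/c3.png

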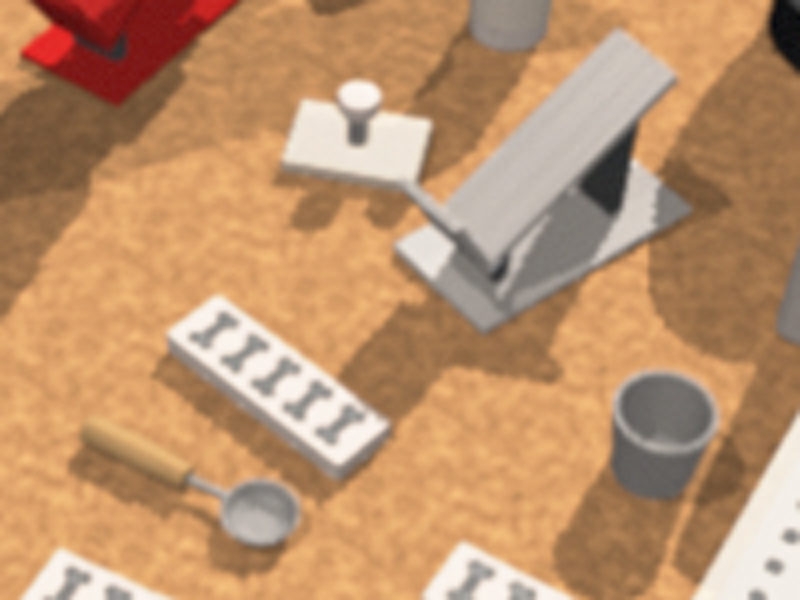

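View pics/c4.png

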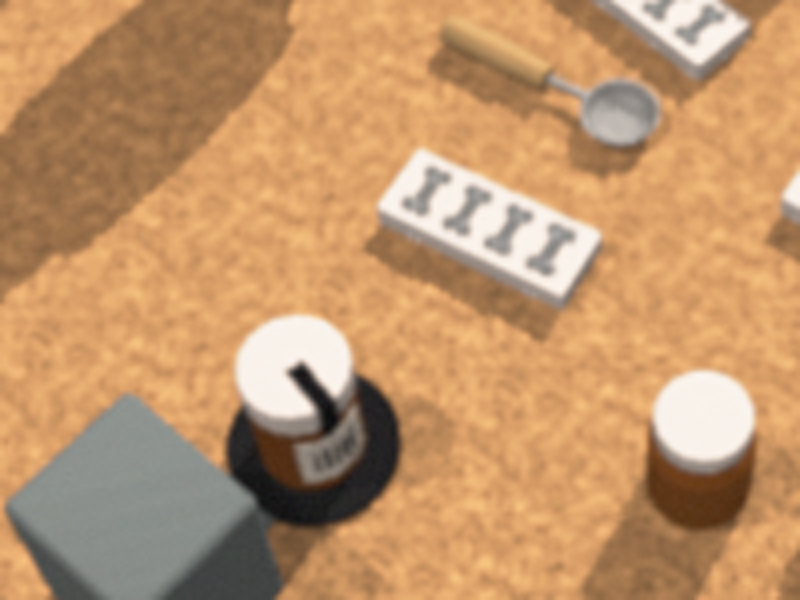

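```bash
cat > fit.py <<'E'
from h import *
from scipy.optimize import least_squares, minimize
U=lambda p,x0,y0:(np.array(p)+.5)/4-.5+[x0,y0]
it,isc=info('top'),info('scene')
def deckT(q):
    x,y,yaw,z=q
    u=np.array([np.cos(yaw)*np.cos(np.pi/6),np.sin(yaw)*np.cos(np.pi/6),.5]); l=np.array([-np.sin(yaw),np.cos(yaw),0])
    T=np.eye(4);T[:3,0]=u;T[:3,1]=l;T[:3,2]=np.cross(u,l);T[:3,3]=[x,y,z];return T
def app(T,P): return np.asarray(P)@T[:3,:3].T+T[:3,3]
E
python3 - <<'E'
from fit import *
obj=np.array([[180,-30,0],[180,30,0],[-8,-30,64]])/1e3; uv=U([(92,224),(62,308),(382,328)],130,90)
o2=np.array([[180,30,0],[180,-30,0]])/1e3; uv2=U([(617,30),(676,77)],220,130)
f=lambda q: np.r_[(proj(it,app(deckT([*q,.045]),obj))-uv).ravel(),(proj(isc,app(deckT([*q,.045]),o2))-uv2).ravel()]
s=least_squares(f,[.4,.1,1.2]); print(s.x,np.degrees(s.x[2]),s.fun)
T=deckT([*s.x,.045])
bb=np.array([[0,-30,0],[180,-30,0],[180,30,0],[0,30,0]])/1e3
bs=np.array([[0,-30,64],[0,30,64],[-8,30,64],[-8,-30,64]])/1e3
yw=s.x[2]; c=T[:3,3]+0; 
for n,i,(x0,y0) in (('top0',it,(130,90)),('scene0',isc,(220,130))):
    im=cv2.imread(f'pics/{n}.png')[y0:y0+150,x0:x0+200]; im=cv2.resize(im,None,fx=4,fy=4,interpolation=cv2.INTER_CUBIC)
    for P,col in((bb,(0,255,0)),(bs,(255,0,0))):
        p=(proj(i,app(T,P))-[x0,y0]+.5)*4-.5
        cv2.polylines(im,[p.astype(int).reshape(-1,1,2)],True,col,1)
    cv2.imwrite(f'pics/ov_{n}.png',im)
# plates: mask & fit
def mask(n,box):
    im=cv2.imread(f'pics/{n}.png'); x0,y0,x1,y1=box
    h=cv2.cvtColor(im[y0:y1,x0:x1],cv2.COLOR_BGR2HSV)
    m=((h[...,1]<75)&(h[...,2]>90)).astype(np.uint8)
    m=cv2.morphologyEx(m,cv2.MORPH_CLOSE,np.ones((5,5)))
    return cv2.GaussianBlur(cv2.resize(m.astype(np.float32),None,fx=4,fy=4,interpolation=cv2.INTER_LINEAR),(0,0),1)
def fitp(L,x,y,yaw,tb,sb):
    ms=[(it,tb,mask('top0',tb)),(isc,sb,mask('scene0',sb))]
    B=np.array([[a,b,c] for a in(-L/2,L/2) for b in(-.025,.025) for c in(0,.018)])
    def cost(q,w=(1,1)):
        c,s=np.cos(q[2]),np.sin(q[2]); P=B@np.array([[c,-s,0],[s,c,0],[0,0,1]]).T+[q[0],q[1],0]; e=0
        for wi,(i,b,m) in zip(w,ms):
            p=(proj(i,P)-b[:2]+.5)*4-.5
            hull=cv2.convexHull(p.astype(np.float32)); r=np.zeros(m.shape,np.float32)
            cv2.fillConvexPoly(r,np.round(hull*16).astype(np.int32),1,shift=4); e+=wi*np.abs(r-m).sum()/m.sum()
        return e
    for w in((1,1),(1,0),(0,1)):
        b=None
        for d in(-.06,0,.06):
            r=minimize(cost,[x,y,yaw+d],args=(w,),method='Nelder-Mead',options=dict(initial_simplex=np.array([x,y,yaw+d])+np.array([[0,0,0],[.01,0,0],[0,.01,0],[0,0,.08]]),xatol=1e-5,fatol=1e-5))
            if b is None or r.fun<b.fun:b=r
        print(L,w,b.x,np.degrees(b.x[2]),b.fun)
for L,tb,sb,g in((.16,(245,165,292,242),(255,198,325,255),12),(.13,(325,160,365,225),(218,260,288,312),-4+0),(.1,(278,102,315,152),(320,258,378,305),0)):
    c=onz(it,[[(tb[0]+tb[2])/2,(tb[1]+tb[3])/2]],.018)[0]
    fitp(L,c[0],c[1],np.radians(-g),tb,sb)
E
```

```text
[0.5188 0.1903 1.2226] 70.0504335907821 [ 0.2966 -0.706  -0.5264 -0.008   0.3507  0.0854 -0.6377 -0.1758  0.1564
 -0.4444]
0.16 (1, 1) [ 0.4583  0.0366 -0.2089] -11.968898066660309 0.22863560914993286
0.16 (1, 0) [ 0.458   0.0355 -0.2137] -12.243192688753107 0.0556294322013855
0.16 (0, 1) [ 0.4591  0.0384 -0.2187] -12.529694616904878 0.13418890535831451
0.13 (1, 1) [ 0.4836 -0.1733  0.0662] 3.79217767032472 0.20375341176986694
0.13 (1, 0) [ 0.4836 -0.1745  0.07  ] 4.009042940236105 0.06619536131620407
0.13 (0, 1) [ 0.4836 -0.1717  0.0633] 3.6295506764270593 0.11043310910463333
0.1 (1, 1) [ 0.6763 -0.0407 -0.0193] -1.1074091289508636 0.19053760170936584
0.1 (1, 0) [ 0.6763 -0.0423 -0.0234] -1.3405593531251048 0.07726546376943588
0.1 (0, 1) [ 0.6761 -0.0389 -0.0248] -1.4189765673771655 0.06078502908349037
```

View pics/ov_top0.png

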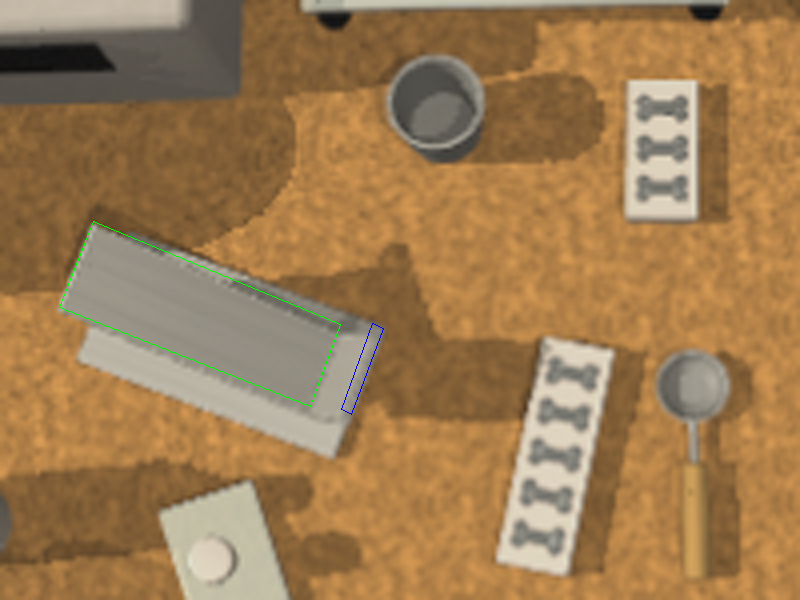

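View pics/ov_scene0.png

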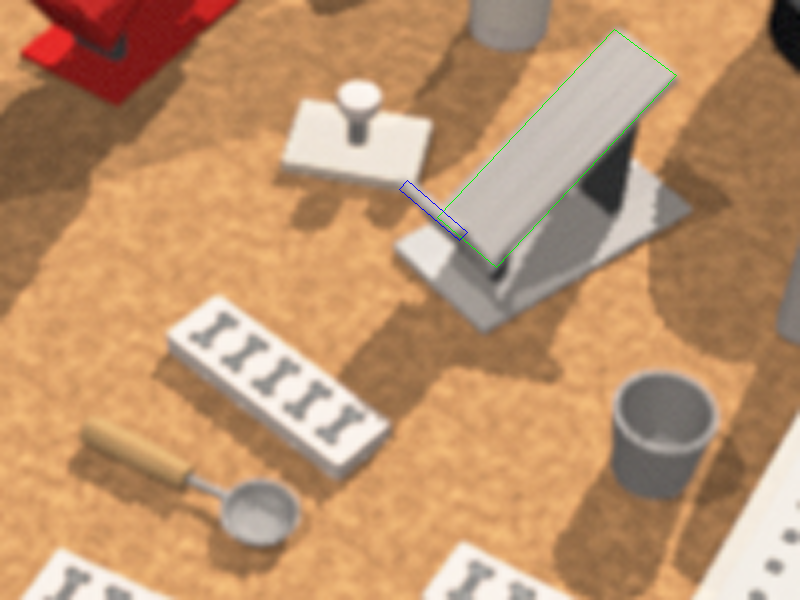

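The overlay matches the grey magazine, with its deck at c1 (62–340, 222–405) and its backstop on the right. The plates have 5, 4 and 3 cavities in the crops, so the identities are confirmed. Next I'll write a planning helper and locate the jar and bottle roughly.

```bash
cat >> h.py <<'E'
def down(psi):  # tool pointing down, tool x at world angle psi (deg)
    a=np.radians(psi); x=np.array([np.cos(a),np.sin(a),0]); z=np.array([0,0,-1.]); return np.c_[x,np.cross(z,x),z]
def plan(p,Rm,n=None,cmd=None,step=.0405,deg=7.0):
    """print rows to take tool from present pose to p,Rm (straight line)"""
    o=manip.get_obs(); p0=o['position'];R0=R.from_quat(o['ee_rot'])
    if cmd is not None: p0,R0=cmd
    p=np.asarray(p,float); rv=(R0.inv()*R.from_matrix(Rm)).as_rotvec(degrees=True)
    d=R0.as_matrix().T@(p-p0)
    N=n or int(max(np.ceil(np.linalg.norm(p-p0)/step),np.ceil(np.linalg.norm(rv)/deg),1))
    print('from',p0,'total tool shift mm',d*1e3,'turn deg',rv,'N',N)
    cur=R0; t=np.round(rv/45/N,4)
    for k in range(N):
        dd=cur.as_matrix().T@(p-p0)/N/.2
        print(k,np.round(dd,3).tolist(),t.tolist()); cur=cur*R.from_rotvec(t*45,degrees=True)
def st():
    o=manip.get_obs(); M=R.from_quat(o['ee_rot']).as_matrix()
    print('t %.2f'%o['clock'],'p',o['position'],'psi %.2f'%np.degrees(np.arctan2(M[1,0],M[0,0])),'z',M[:,2],'F',o['ft_force'],'w %.3f'%o['grip_width'],'q',o['joint_pos'])
E
python3 - <<'E'
from fit import *
print('jar lid',tri(it,U([(573,402)],270,90),isc,U([(295,370)],130,230)))
print('jar lid top only',onz(it,U([(573,402)],270,90),.098),onz(isc,U([(295,370)],130,230),.098))
print('pad',onz(it,U([(537,420)],270,90),.006),onz(isc,U([(318,445)],130,230),.006))
print('bottle cap',onz(it,[[98,214]],.17),'tamper',onz(it,[[186,231]],.03),'cup',onz(it,[[238,116]],.06))
E
```

```text
jar lid [[ 0.4802 -0.3449  0.0924]]
jar lid top only [[ 0.4782 -0.3444  0.098 ]] [[ 0.484  -0.3458  0.098 ]]
pad [[ 0.4787 -0.3447  0.006 ]] [[ 0.4842 -0.3435  0.006 ]]
bottle cap [[0.4201 0.4522 0.17  ]] tamper [[0.3834 0.2621 0.03  ]] cup [[0.6954 0.1149 0.06  ]]
```

>>> move_arm(
  claw=[1,1,1,1,1,1,1,1],
  dp=[
    [-0.08,0.186,0],
    [-0.08,0.186,0],
    [-0.08,0.186,0],
    [-0.08,0.186,0],
    [-0.08,0.186,0],
    [-0.08,0.186,0],
    [-0.08,0.186,0],
    [-0.08,0.186,0],
  ],
  turn=[
    [0,0,0],
    [0,0,0],
    [0,0,0],
    [0,0,0],
    [0,0,0],
    [0,0,0],
    [0,0,0],
    [0,0,-0.08],
  ],
)

```text
clock: 0.77
position: [0.4212, 0.3972, 0.2312]
ee_rot: [0.777, 0.629, -0.0, -0.0]
ft_force: [0.6, 0.7, 0.5]
grip_width: 1.002
```

Run:
```python
from h import *
save('wrist','w1'); st()
plan([.458,.037,.2],down(78))
```

```text
t 0.82 p [0.4288 0.39   0.2312] psi 77.93 z [ 0.0033 -0.0033 -1.    ] F [ 4.8702 -7.0068 -1.449 ] w 1.000 q [-0.9236  0.229   0.1225  1.594  -0.0238  1.3205  0.5619]
from [0.4288 0.39   0.2312] total tool shift mm [-339.0088  102.2026   32.4642] turn deg [ 0.2238  0.1471 -0.065 ] N 9
0 [-0.188, 0.057, 0.018] [0.0006, 0.0004, -0.0002]
1 [-0.188, 0.057, 0.018] [0.0006, 0.0004, -0.0002]
2 [-0.188, 0.057, 0.018] [0.0006, 0.0004, -0.0002]
3 [-0.188, 0.057, 0.018] [0.0006, 0.0004, -0.0002]
4 [-0.188, 0.057, 0.018] [0.0006, 0.0004, -0.0002]
5 [-0.188, 0.057, 0.018] [0.0006, 0.0004, -0.0002]
6 [-0.188, 0.057, 0.018] [0.0006, 0.0004, -0.0002]
7 [-0.188, 0.057, 0.017] [0.0006, 0.0004, -0.0002]
8 [-0.188, 0.057, 0.017] [0.0006, 0.0004, -0.0002]
```

View pics/w1.png

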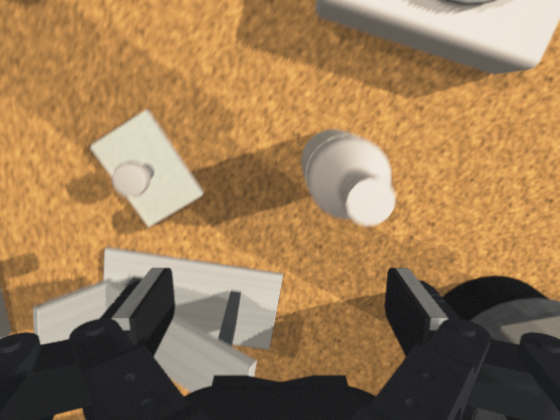

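This wrist view shows the tamper at (147,168), the bottle at (350,180) and the deck and foot at lower left. Now I'll go over the long plate.

>>> move_arm(
  claw=[1,1,1,1,1,1,1,1],
  dp=[
    [-0.2,0.06,0.02],
    [-0.2,0.06,0.02],
    [-0.2,0.06,0.02],
    [-0.2,0.06,0.02],
    [-0.2,0.06,0.02],
    [-0.2,0.06,0.02],
    [-0.2,0.06,0.02],
    [-0.2,0.06,0.01],
  ],
  turn=[
    [0,0,0],
    [0,0,0],
    [0,0,0],
    [0,0,0],
    [0,0,0],
    [0,0,0],
    [0,0,0],
    [0,0,0],
  ],
)

```text
clock: 1.48
position: [0.4467, 0.0662, 0.2009]
ee_rot: [0.777, 0.63, -0.0, -0.0]
ft_force: [1.2, -0.1, -0.3]
grip_width: 1.0
```

>>> move_arm(
  claw=[1,1],
  dp=[
    [-0.1,0,0],
    [0,0,0],
  ],
  turn=[
    [0,0,0],
    [0,0,0],
  ],
)

```text
clock: 1.65
position: [0.4427, 0.0436, 0.2013]
ee_rot: [0.779, 0.627, -0.0, -0.0]
ft_force: [-0.0, -1.3, -0.2]
grip_width: 1.0
```

Run:
```python
from h import *
save('wrist','w2'); st()
```

```text
t 1.70 p [0.443  0.0464 0.2014] psi 77.77 z [-0.0002  0.0004 -1.    ] F [-0.5573  1.5219  0.4799] w 1.000 q [-0.5981 -0.0685  0.3792  1.9685  0.0263  1.237   1.1291]
```

View pics/w2.png

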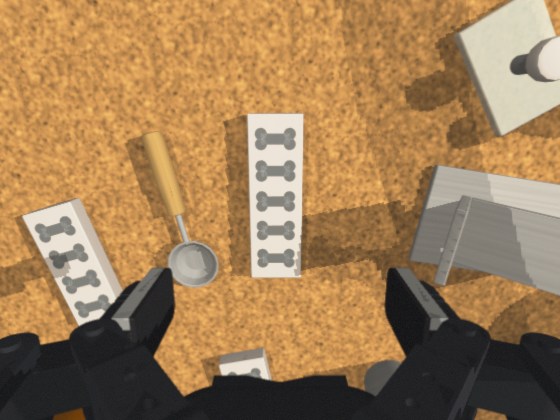

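The wrist view shows the long plate's top face, with corners near (248,114), (303,115), (300,277) and (251,277). The backstop's top edge runs from (466,198) to (440,283).

```bash
python3 - <<'E'
from h import *
i=load('wrist','w2'); g=cv2.cvtColor(cv2.imread('pics/w2.png'),cv2.COLOR_BGR2GRAY)
c=np.array([(248,114),(303,115),(300,277),(251,277)],np.float32).reshape(-1,1,2)
cs=cv2.cornerSubPix(g,c.copy(),(4,4),(-1,-1),(3,30,.01)).reshape(-1,2); print(cs)
P=onz(i,cs,.018); print(P, P.mean(0), [np.linalg.norm(P[k]-P[k-1]) for k in range(4)])
d=P[0]+P[1]-P[2]-P[3]; print('yaw',np.degrees(np.arctan2(-d[1],-d[0])))
for z in(.1,.0): 
  t=np.array(cams.camera_info('wrist')['tool_from_camera']); 
print('backstop top edge at z.1004', onz(i,[(463,197),(437,283)],.1004))
from fit import deckT,app
T=deckT([.5188,.1903,1.2226,.045]); print(app(T,np.array([[0,30,64],[-8,30,64],[-8,-30,64],[0,-30,64]])/1e3), proj(i,app(T,np.array([[0,30,64],[-8,30,64],[-8,-30,64],[0,-30,64]])/1e3)))
E
python3 -c "
from h import *; crop('w2','c5',380,130,560,300,4)"
```

```text
[[246.6811 114.6858]
 [302.8195 113.366 ]
 [301.556  275.8264]
 [251.5366 276.9015]]
[[ 0.3756  0.0291  0.018 ]
 [ 0.3851  0.0776  0.018 ]
 [ 0.5392  0.0454  0.018 ]
 [ 0.5296 -0.0039  0.018 ]] [0.4574 0.0371 0.018 ] [np.float64(0.15749445852712593), np.float64(0.04938579673175254), np.float64(0.15742261529158358), np.float64(0.05018581491806065)]
yaw -11.941078771134984
backstop top edge at z.1004 [[0.4616 0.1712 0.1004]
 [0.5246 0.1472 0.1004]]
[[0.4797 0.1705 0.1004]
 [0.4773 0.1639 0.0964]
 [0.5337 0.1435 0.0964]
 [0.5361 0.15   0.1004]] [[463.9048 221.2346]
 [451.7885 218.2916]
 [431.1223 291.8881]
 [442.2177 295.6475]]
```

View pics/c5.png

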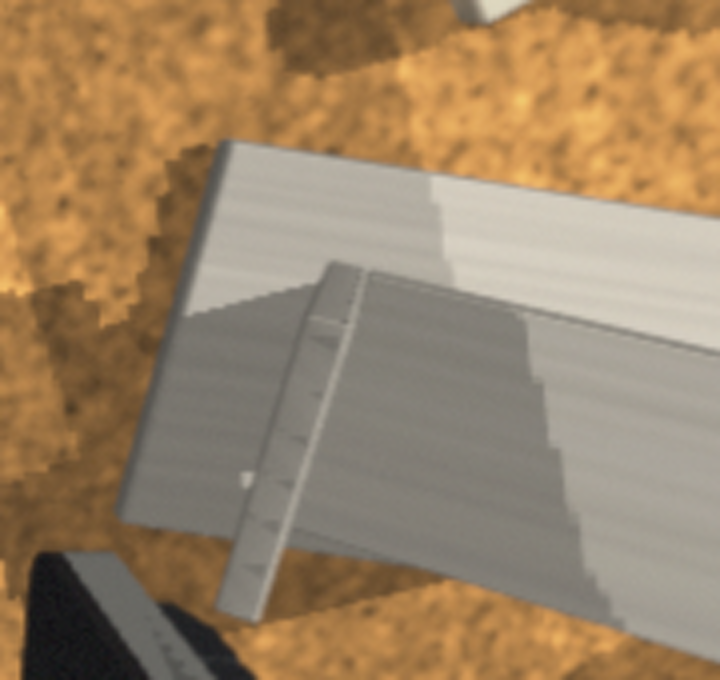

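Run:
```python
from fit import *
i=load('wrist','w2'); C=lambda p:U(p,380,130)
print('foot corners wrist',onz(i,C([(228,140),(120,515)]),.008))
print('foot corner top',onz(it,U([(335,458),(80,360)],130,90),.008),'scene',onz(isc,U([(398,248),(487,330),(690,210)],220,130),.008))
T=deckT([.5188,.1903,1.2226,.045])
print(proj(i,app(T,np.array([[0,30,0],[0,30,64],[0,-30,64]])/1e3)), C([(368,272),(350,328),(262,622)]))
print('cam',i['pose'][:3,3], 'short plate tops check', i['pose'][:3,2])
```

```text
foot corners wrist [[0.4583 0.1919 0.008 ]
 [0.5485 0.1561 0.008 ]]
foot corner top [[0.459  0.1901 0.008 ]
 [0.532  0.3739 0.008 ]] scene [[0.4662 0.1918 0.008 ]
 [0.5559 0.1573 0.008 ]
 [0.6273 0.339  0.008 ]]
[[468.3233 205.7213]
 [463.9048 221.2346]
 [442.2177 295.6475]] [[471.625 197.625]
 [467.125 211.625]
 [445.125 285.125]]
cam [0.373  0.0594 0.3435] short plate tops check [ 0.2734 -0.0607 -0.96  ]
```

```bash
cat > deckfit.py <<'E'
from fit import *
w=load('wrist','w2'); C=lambda p:U(p,380,130)
D=lambda P:('d',np.array(P)/1e3); 
obs=[('wrist',w,'d',[(0,30,0),(0,30,64),(0,-30,64)],C([(368,272),(350,328),(262,622)])),
('wrist',w,'f',[(-100,50,8),(-100,-50,8)],C([(228,140),(120,515)])),
('top',it,'d',[(180,-30,0),(180,30,0),(-8,-30,64)],U([(92,224),(62,308),(382,328)],130,90)),
('top',it,'f',[(-100,50,8),(100,50,8)],U([(335,458),(80,360)],130,90)),
('scene',isc,'d',[(180,30,0),(180,-30,0)],U([(617,30),(676,77)],220,130)),
('scene',isc,'f',[(-100,50,8),(-100,-50,8),(100,-50,8)],U([(398,248),(487,330),(690,210)],220,130))]
def T_foot(q):
    T=np.eye(4);c,s=np.cos(q[2]),np.sin(q[2]);T[:2,:2]=[[c,-s],[s,c]];T[:2,3]=[q[0]+c*q[3],q[1]+s*q[3]];return T
def res(q,use):
    r=[]
    for n,i,k,P,uv in obs:
        if n not in use: continue
        T=deckT([*q[:3],.045]) if k=='d' else T_foot(q)
        r.append(((proj(i,app(T,np.array(P)/1e3))-uv)*(1 if n!='wrist' else 1)).ravel())
    return np.concatenate(r)
if __name__=='__main__':
  for use in(('wrist',),('top',),('scene',),('wrist','top'),('wrist','top','scene')):
    s=least_squares(res,[.515,.19,1.2,.078],args=(use,)); print(use,s.x,np.degrees(s.x[2]),'rms',np.sqrt(np.mean(s.fun**2))); 
  print(s.fun.reshape(-1,2))
E
python3 deckfit.py
```

```text
('wrist',) [0.5116 0.193  1.2059 0.0795] 69.09260658671468 rms 0.9360482843265593
('top',) [0.5167 0.1911 1.2137 0.0778] 69.5373400613365 rms 0.6340737562206054
('scene',) [0.5169 0.1907 1.2028 0.0815] 68.91771066308438 rms 0.48316092856560394
('wrist', 'top') [0.5121 0.1928 1.1953 0.0792] 68.48400136642321 rms 1.12919562024274
('wrist', 'top', 'scene') [0.5124 0.1927 1.1904 0.0796] 68.20397197632431 rms 1.147087629019277
[[ 0.0862  0.7284]
 [ 1.2853 -0.6005]
 [-1.3784  1.1797]
 [ 0.4405  0.0534]
 [-0.6391  2.6141]
 [ 0.4107  0.0585]
 [-1.0904  0.5179]
 [-0.3727  3.0715]
 [-0.7583  0.2223]
 [-1.387  -0.2264]
 [-0.8516 -0.6315]
 [-0.5758 -0.6416]
 [-2.3069 -1.1619]
 [-1.8385 -0.173 ]
 [-0.2851 -0.6012]]
```

>>> move_arm(
  claw=[1,1,1,1,1,1,1,1],
  dp=[
    [0.18,0.01,-0.05],
    [0.18,0.01,-0.05],
    [0.18,0.01,-0.05],
    [0.18,0.01,-0.05],
    [0.18,0.01,-0.05],
    [0.16,0.01,0],
    [0,0,0],
    [0,0,0],
  ],
  turn=[
    [0,0,0],
    [0,0,0],
    [0,0,0],
    [0,0,0],
    [0,0,0],
    [0,0,0],
    [0,0,0],
    [0,0,0],
  ],
)

```text
clock: 2.37
position: [0.498, 0.2566, 0.2505]
ee_rot: [0.775, 0.631, -0.001, -0.0]
ft_force: [-0.4, -1.0, 0.1]
grip_width: 1.001
```

Run:
```python
from h import *
save('wrist','w3'); st()
crop('w3','c6',60,60,500,380,1.8)
```

```text
t 2.42 p [0.4983 0.2546 0.2507] psi 78.16 z [-0.0011 -0.0009 -1.    ] F [0.0245 0.0936 0.1727] w 0.998 q [-0.7654  0.1751  0.2408  1.6211 -0.0424  1.3519  0.8452]
```

View pics/c6.png

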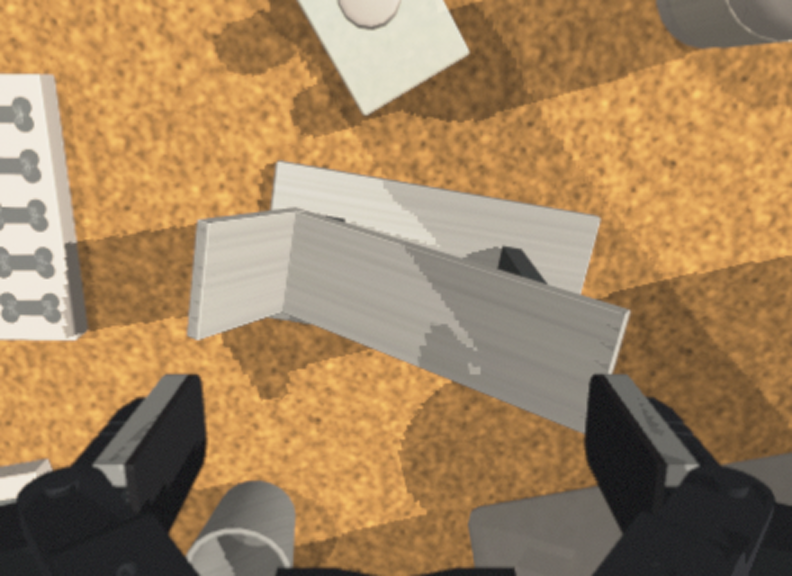

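Run:
```python
from h import *
crop('w3','c7',155,140,305,255,5)
crop('w3','c8',320,160,460,310,4)
```

```text
(no output)
```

View pics/c7.png

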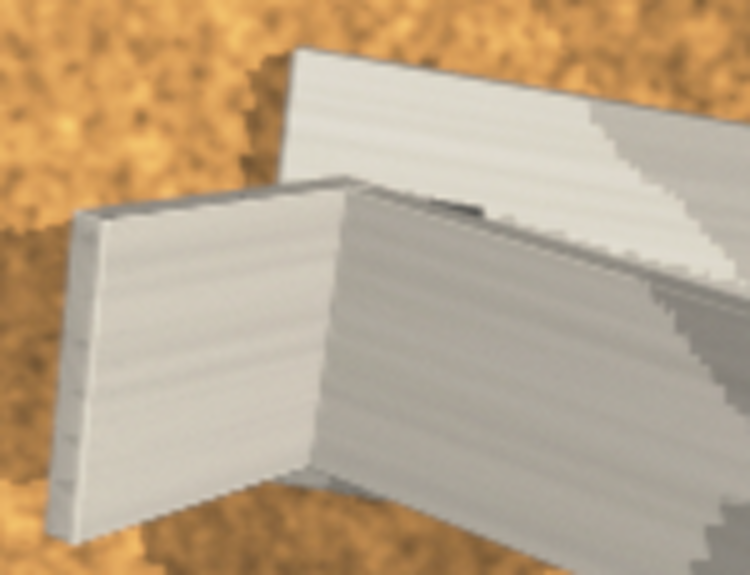

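View pics/c8.png

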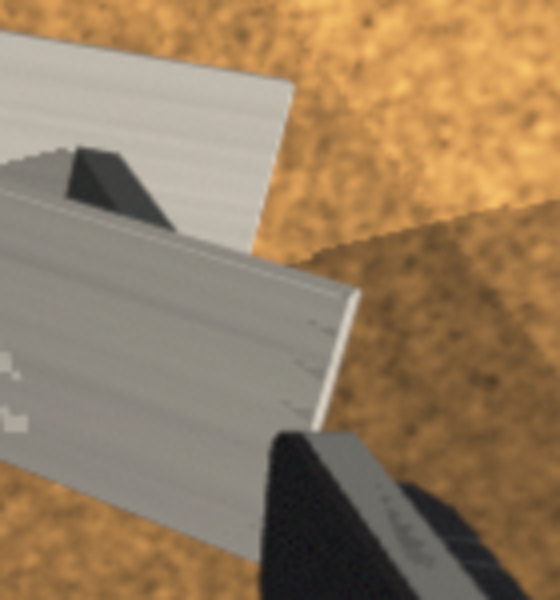

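```bash
cat > df2.py <<'E'
from deckfit import *
w3=load('wrist','w3')
V=lambda p,s,x0,y0:(np.array(p,float)+.5)/s-.5+[x0,y0]
ob3=[('w3',w3,'d',[(0,30,0),(0,-30,0),(0,30,64),(0,-30,64),(-8,30,64),(-8,-30,64)],V([(347,190),(312,468),(103,220),(78,543),(77,215),(48,535)],5,155,140)),
('w3',w3,'d',[(180,30,0)],V([(347,295)],4,320,160)),
('w3',w3,'f',[(-100,50,8)],V([(297,50)],5,155,140)),('w3',w3,'f',[(100,50,8)],V([(294,84)],4,320,160))]
obs.extend(ob3)
if __name__=='__main__':
  for use in(('w3',),('w3','wrist'),('w3','wrist','top','scene')):
    s=least_squares(res,[.515,.19,1.2,.078],args=(use,),loss='soft_l1'); print(use,s.x,np.degrees(s.x[2]),'rms',np.sqrt(np.mean(s.fun**2)))
    if use==('w3',): print(s.fun.reshape(-1,2)); 
  # wrist-only free z
  def r2(q): 
    r=[]
    for n,i,k,P,uv in ob3:
      if k=='d': r.append((proj(i,app(deckT(q),np.array(P)/1e3))-uv).ravel())
    return np.concatenate(r)
  s=least_squares(r2,[.515,.19,1.2,.045]); print('freez',s.x,np.degrees(s.x[2]),s.fun.reshape(-1,2))
E
python3 df2.py
```

```text
('w3',) [0.5126 0.1928 1.1978 0.0801] 68.62622561924583 rms 0.9585511361563412
[[ 0.0332 -0.3587]
 [-0.2569  0.3938]
 [ 0.7431  0.2583]
 [-0.316   1.4951]
 [-0.9565 -1.1112]
 [-0.79    0.1277]
 [ 2.3641  0.6263]
 [-0.9714 -0.4066]
 [ 1.7667 -0.4818]]
('w3', 'wrist') [0.5124 0.1929 1.1975 0.0796] 68.61327017367223 rms 1.0194173497611825
('w3', 'wrist', 'top', 'scene') [0.5126 0.1928 1.1952 0.0795] 68.47732179411904 rms 1.088603336929186
freez [0.5133 0.192  1.1993 0.0416] 68.7123234208479 [[-0.1481 -0.166 ]
 [-0.276   0.0646]
 [ 1.08    0.4646]
 [ 0.1719  0.9817]
 [-0.5452 -0.8683]
 [-0.2376 -0.3372]
 [-0.121  -0.1221]]
```

>>> move_arm(
  claw=[1,1,1,1,1,0.8,0.8,0.8],
  dp=[
    [-0.16,0.004,0.08],
    [-0.16,0.004,0.1],
    [-0.16,0.004,0.11],
    [-0.16,0.004,0.11],
    [-0.16,0.004,0.11],
    [-0.16,0.004,0.12],
    [-0.147,0.002,0.12],
    [0,0,0],
  ],
  turn=[
    [0,0,0],
    [0,0,0],
    [0,0,0],
    [0,0,0],
    [0,0,0],
    [0,0,0],
    [0,0,0],
    [0,0,0],
  ],
)

```text
clock: 3.08
position: [0.4539, 0.0291, 0.0976]
ee_rot: [0.779, 0.626, -0.003, -0.001]
ft_force: [-0.0, -0.3, -0.1]
grip_width: 0.801
```

>>> move_arm(
  claw=[0.8,0.8],
  dp=[
    [0,0,0],
    [0,0,0],
  ],
  turn=[
    [0,0,0],
    [0,0,0],
  ],
)

```text
clock: 3.25
position: [0.4583, 0.0359, 0.102]
ee_rot: [0.777, 0.629, 0.0, -0.0]
ft_force: [0.5, 0.6, -0.1]
grip_width: 0.8
```

Run:
```python
from h import *
st()
save('wrist','w4')
plan([.458,.037,.003],down(78))
```

```text
t 3.25 p [0.4583 0.0359 0.102 ] psi 77.98 z [ 0.0006  0.0007 -1.    ] F [ 0.4703  0.6358 -0.1166] w 0.800 q [-0.5468  0.0842  0.3873  2.0545 -0.0382  1.0087  1.2206]
from [0.4587 0.0365 0.1023] total tool shift mm [ 0.2537 -0.8674 99.2788] turn deg [ 0.0629 -0.0611  0.0537] N 3
0 [0.0, -0.001, 0.165] [0.0005, -0.0005, 0.0004]
1 [0.0, -0.001, 0.165] [0.0005, -0.0005, 0.0004]
2 [0.001, -0.001, 0.165] [0.0005, -0.0005, 0.0004]
```

View pics/w4.png

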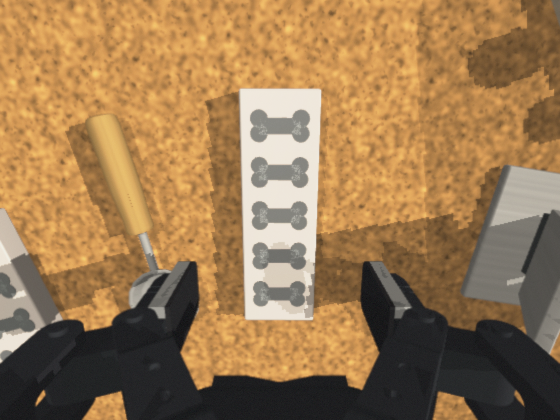

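The plate is centred between the fingers: its axis is at column 280 and the finger faces are at 195 and 365. Descending now.

>>> move_arm(
  claw=[0.8,0.8,0.8,0.8,0.8],
  dp=[
    [0,0,0.15],
    [0,0,0.15],
    [0,0,0.12],
    [0,0,0.07],
    [0,0,0],
  ],
  turn=[
    [0,0,0],
    [0,0,0],
    [0,0,0],
    [0,0,0],
    [0,0,0],
  ],
)

```text
clock: 3.72
position: [0.4568, 0.0366, 0.0016]
ee_rot: [0.776, 0.63, -0.002, -0.001]
ft_force: [0.4, 0.7, 0.2]
grip_width: 0.802
```

>>> move_arm(
  claw=[0,0,0,0,0,0],
  dp=[
    [0,0,0],
    [0,0,0],
    [0,0,0],
    [0,0,0],
    [0,0,0],
    [0,0,0],
  ],
  turn=[
    [0,0,0],
    [0,0,0],
    [0,0,0],
    [0,0,0],
    [0,0,0],
    [0,0,0],
  ],
  grip_force=50,
)

```text
clock: 4.22
position: [0.4594, 0.0364, 0.005]
ee_rot: [0.777, 0.63, 0.001, 0.0]
ft_force: [-1.7, 0.8, 8.0]
grip_width: 0.568
```

Run:
```python
from h import *
st()
```

```text
t 4.22 p [0.4594 0.0364 0.005 ] psi 78.05 z [ 0.0025  0.0013 -1.    ] F [-1.6546  0.7673  7.9684] w 0.568 q [-0.5187  0.2547  0.373   2.1223 -0.1318  0.7831  1.299 ]
```

>>> move_arm(
  claw=[0,0,0,0,0,0,0,0],
  dp=[
    [0,0,-0.05],
    [0,0,-0.15],
    [0,0,-0.2],
    [0,0,-0.2],
    [0,0,-0.2],
    [0,0,-0.1],
    [0,0,0],
    [0,0,0],
  ],
  turn=[
    [0,0,0],
    [0,0,0],
    [0,0,0],
    [0,0,0],
    [0,0,0],
    [0,0,0],
    [0,0,0],
    [0,0,0],
  ],
)

```text
clock: 4.88
position: [0.4586, 0.0357, 0.1849]
ee_rot: [0.777, 0.629, 0.001, 0.0]
ft_force: [-0.1, 0.8, -2.5]
grip_width: 0.566
```

Run:
```python
from h import *
st(); save('wrist','w5');save('scene','s5')
```

```text
t 4.88 p [0.4586 0.0357 0.1849] psi 78.01 z [ 0.0028  0.0013 -1.    ] F [-0.1095  0.7828 -2.5165] w 0.566 q [-0.5699 -0.0192  0.3927  1.9615  0.0071  1.1949  1.1817]
```

View pics/w5.png

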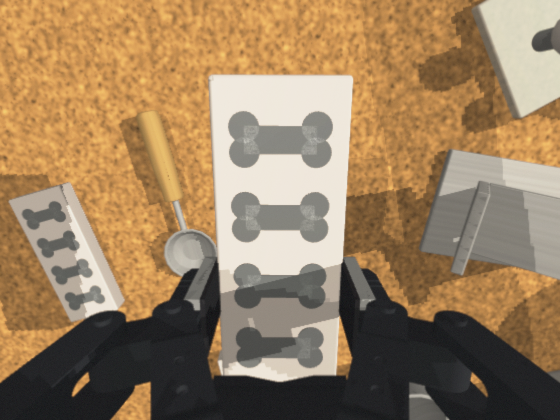

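View pics/s5.png

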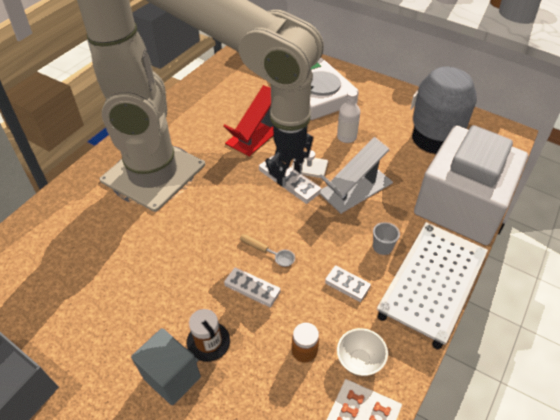

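Run:
```python
from h import *
crop('w5','c9',190,50,370,390,1.7)
i=dict(cams.camera_info('wrist')); i['pose']=np.array(i['tool_from_camera'])
for h in(-.010,-.013,-.016): print(h,onz(i,[(209,76),(352,76),(347,258),(217,262)],h))
```

```text
-0.01 [[-0.024  -0.0808 -0.01  ]
 [ 0.0256 -0.0808 -0.01  ]
 [ 0.0275 -0.0122 -0.01  ]
 [-0.0247 -0.0105 -0.01  ]]
-0.013 [[-0.0234 -0.0806 -0.013 ]
 [ 0.025  -0.0806 -0.013 ]
 [ 0.0269 -0.0136 -0.013 ]
 [-0.0241 -0.0119 -0.013 ]]
-0.016 [[-0.0229 -0.0803 -0.016 ]
 [ 0.0244 -0.0803 -0.016 ]
 [ 0.0263 -0.0149 -0.016 ]
 [-0.0236 -0.0133 -0.016 ]]
```

View pics/c9.png

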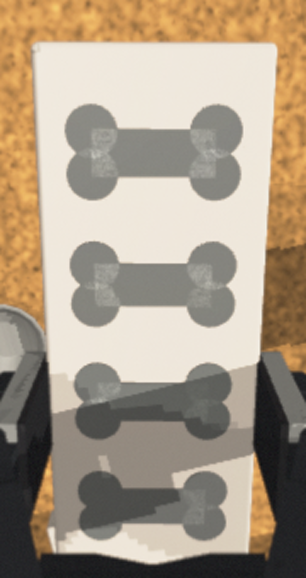

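The long plate is held square and centred; its end edge at row 76 lies 80.6 mm from the TCP. Next I'll plan the tilted carry.

```bash
cat >> h.py <<'E'
YAW=np.radians(68.6); DO=np.array([.5126,.1928,.045])
Du=np.array([np.cos(YAW)*np.cos(np.pi/6),np.sin(YAW)*np.cos(np.pi/6),.5]); Dl=np.array([-np.sin(YAW),np.cos(YAW),0]); Dn=np.cross(Du,Dl)
RD=np.c_[-Dl,-Du,-Dn]
def dk(x,y,z): return DO+Du*x/1e3+Dl*y/1e3+Dn*z/1e3
def sd():
    o=manip.get_obs(); p=o['position']-DO; Rm=R.from_quat(o['ee_rot']).as_matrix(); e=(R.from_matrix(RD).inv()*R.from_matrix(Rm)).as_rotvec(degrees=True)
    F=o['ft_force']; print('t %.2f'%o['clock'],'deck xyz mm',np.array([p@Du,p@Dl,p@Dn])*1e3,'rot err(tool) deg',e,'F deck',np.array([F@Du,F@Dl,F@Dn]),'w %.3f'%o['grip_width'],'q',o['joint_pos'])
E
python3 - <<'E'
from h import *
print(dk(92,0,150),dk(92,0,40))
plan(dk(92,0,150),RD)
E
```

```text
[0.5143 0.1972 0.2209] [0.5344 0.2484 0.1256]
from [0.4573 0.0355 0.1825] total tool shift mm [169.9096  22.1635 -38.5256] turn deg [21.9795 26.061  96.8617] N 15
0 [0.057, 0.007, -0.013] [0.0326, 0.0386, 0.1435]
1 [0.057, 0.001, -0.011] [0.0326, 0.0386, 0.1435]
2 [0.057, -0.006, -0.009] [0.0326, 0.0386, 0.1435]
3 [0.057, -0.013, -0.007] [0.0326, 0.0386, 0.1435]
4 [0.055, -0.019, -0.005] [0.0326, 0.0386, 0.1435]
5 [0.053, -0.025, -0.003] [0.0326, 0.0386, 0.1435]
6 [0.05, -0.031, -0.001] [0.0326, 0.0386, 0.1435]
7 [0.046, -0.037, 0.001] [0.0326, 0.0386, 0.1435]
8 [0.041, -0.041, 0.004] [0.0326, 0.0386, 0.1435]
9 [0.036, -0.046, 0.006] [0.0326, 0.0386, 0.1435]
10 [0.031, -0.049, 0.008] [0.0326, 0.0386, 0.1435]
11 [0.025, -0.052, 0.01] [0.0326, 0.0386, 0.1435]
12 [0.018, -0.054, 0.012] [0.0326, 0.0386, 0.1435]
13 [0.012, -0.056, 0.014] [0.0326, 0.0386, 0.1435]
14 [0.005, -0.056, 0.016] [0.0326, 0.0386, 0.1435]
```

>>> move_arm(
  claw=[0,0,0,0,0,0,0,0],
  dp=[
    [0.04,0.007,-0.06],
    [0.05,0,-0.06],
    [0.057,-0.006,-0.04],
    [0.057,-0.013,-0.02],
    [0.055,-0.019,-0.01],
    [0.053,-0.025,0],
    [0.05,-0.031,0],
    [0.046,-0.037,0],
  ],
  turn=[
    [0.0326,0.0386,0.1435],
    [0.0326,0.0386,0.1435],
    [0.0326,0.0386,0.1435],
    [0.0326,0.0386,0.1435],
    [0.0326,0.0386,0.1435],
    [0.0326,0.0386,0.1435],
    [0.0326,0.0386,0.1435],
    [0.0326,0.0386,0.1435],
  ],
)

```text
clock: 5.65
position: [0.4873, 0.1163, 0.2303]
ee_rot: [0.964, 0.219, 0.027, -0.151]
ft_force: [-1.0, 0.0, -2.1]
grip_width: 0.567
```

Run:
```python
from h import *
st()
plan(dk(92,0,150),RD)
```

```text
t 5.65 p [0.4873 0.1163 0.2303] psi 24.59 z [-0.0141  0.302  -0.9532] F [-0.9848  0.0435 -2.1371] w 0.567 q [-0.5436  0.0366  0.4388  1.8475 -0.339   1.2598  0.4454]
from [0.4873 0.1163 0.2303] total tool shift mm [ 56.6598 -55.2187  32.9896] turn deg [10.2454 12.1987 44.809 ] N 7
0 [0.04, -0.039, 0.024] [0.0325, 0.0387, 0.1423]
1 [0.035, -0.043, 0.026] [0.0325, 0.0387, 0.1423]
2 [0.029, -0.046, 0.028] [0.0325, 0.0387, 0.1423]
3 [0.023, -0.048, 0.03] [0.0325, 0.0387, 0.1423]
4 [0.017, -0.05, 0.032] [0.0325, 0.0387, 0.1423]
5 [0.01, -0.05, 0.033] [0.0325, 0.0387, 0.1423]
6 [0.004, -0.05, 0.035] [0.0325, 0.0387, 0.1423]
```

>>> move_arm(
  claw=[0,0,0,0,0,0,0,0],
  dp=[
    [0.04,-0.04,0.015],
    [0.035,-0.044,0.015],
    [0.03,-0.047,0.02],
    [0.024,-0.05,0.02],
    [0.018,-0.052,0.02],
    [0.012,-0.054,0.02],
    [0.005,-0.054,0.02],
    [0,0,0],
  ],
  turn=[
    [0.0326,0.0386,0.1435],
    [0.0326,0.0386,0.1435],
    [0.0326,0.0386,0.1435],
    [0.0326,0.0386,0.1435],
    [0.0326,0.0386,0.1435],
    [0.0326,0.0386,0.1435],
    [0.0326,0.0386,0.1435],
    [0,0,0],
  ],
)

```text
clock: 6.32
position: [0.5131, 0.1946, 0.2361]
ee_rot: [0.949, -0.182, 0.047, -0.255]
ft_force: [-0.6, -0.1, -2.8]
grip_width: 0.571
```

>>> move_arm(
  claw=[0],
  dp=[
    [0,0,0],
  ],
  turn=[
    [0,0,0],
  ],
)

```text
clock: 6.4
position: [0.5135, 0.1932, 0.2367]
ee_rot: [0.95, -0.177, 0.047, -0.254]
ft_force: [0.6, -0.4, -2.1]
grip_width: 0.57
```

Run:
```python
from h import *
sd(); save('wrist','w6'); save('top','t6'); save('scene','s6'); sd()
plan(dk(86,0,20),RD)
```

```text
t 6.40 deck xyz mm [ 96.4605  -0.6342 165.6326] rot err(tool) deg [-0.0862 -0.1119 -0.2227] F deck [-1.2008 -0.6885 -1.7097] w 0.570 q [-0.5808 -0.0412  0.3997  1.967  -0.5148  0.9875 -0.309 ]
t 6.55 deck xyz mm [ 96.8619  -1.8864 166.5301] rot err(tool) deg [-0.0264  0.0029 -0.1572] F deck [-0.958   0.2325 -1.7667] w 0.568 q [-0.5802 -0.0411  0.4006  1.9652 -0.5149  0.9875 -0.3096]
from [0.5146 0.1927 0.2377] total tool shift mm [ -1.9236  10.7893 146.535 ] turn deg [ 0.0264 -0.0029  0.1572] N 4
0 [-0.002, 0.013, 0.183] [0.0001, -0.0, 0.0009]
1 [-0.002, 0.014, 0.183] [0.0001, -0.0, 0.0009]
2 [-0.002, 0.014, 0.183] [0.0001, -0.0, 0.0009]
3 [-0.002, 0.014, 0.183] [0.0001, -0.0, 0.0009]
```

View pics/w6.png

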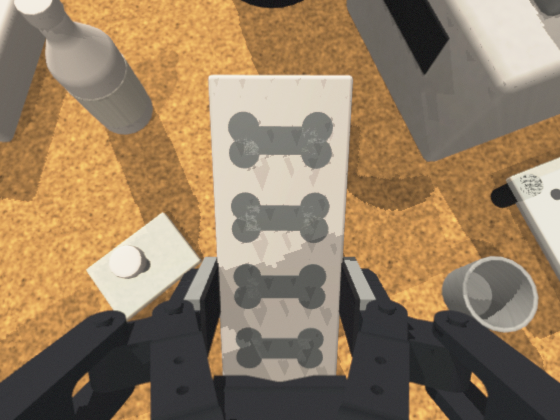

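View pics/s6.png

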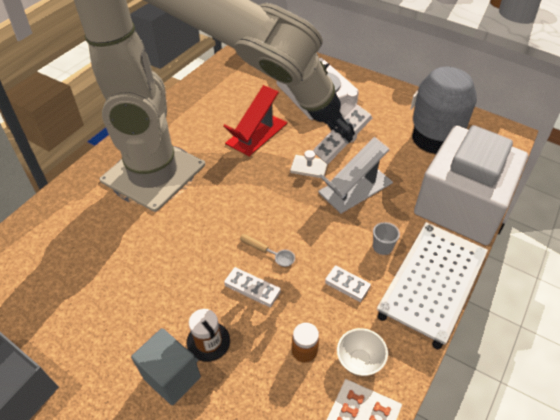

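>>> move_arm(
  claw=[0,0,0,0,0,0,0],
  dp=[
    [-0.004,0.016,0.16],
    [-0.004,0.016,0.18],
    [-0.002,0.016,0.18],
    [0,0,0.14],
    [0,0,0.07],
    [0,0,0.03],
    [0,0,0],
  ],
  turn=[
    [0,0,0],
    [0,0,0],
    [0,0,0],
    [0,0,0],
    [0,0,0],
    [0,0,0],
    [0,0,0],
  ],
)

```text
clock: 7.13
position: [0.5372, 0.2572, 0.1004]
ee_rot: [0.949, -0.179, 0.048, -0.254]
ft_force: [-0.1, 0.2, -2.0]
grip_width: 0.565
```

Run:
```python
from h import *
sd(); save('wrist','w7'); save('top','t7'); sd()
crop('t7','t7c',130,110,250,215,6)
```

```text
t 7.13 deck xyz mm [87.4165  0.5945 13.5526] rot err(tool) deg [-0.0584 -0.0546 -0.0897] F deck [-0.836   0.1973 -1.7735] w 0.565 q [-0.6112  0.2144  0.345   2.0303 -0.7696  0.7225 -0.1132]
t 7.23 deck xyz mm [88.4418 -0.6963 15.6015] rot err(tool) deg [ 0.0834  0.1055 -0.0526] F deck [-0.5703 -0.408  -0.9385] w 0.565 q [-0.6108  0.211   0.3463  2.0295 -0.7686  0.7229 -0.1146]
```

View pics/w7.png

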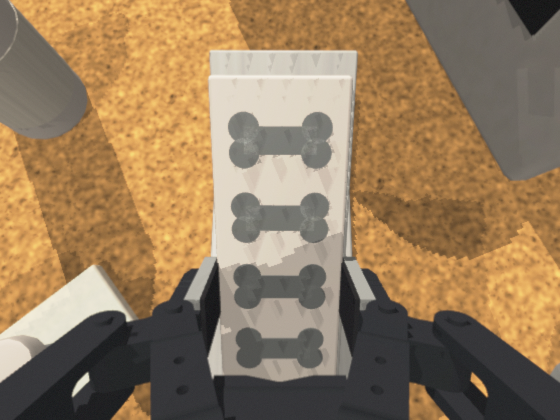

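View pics/t7c.png

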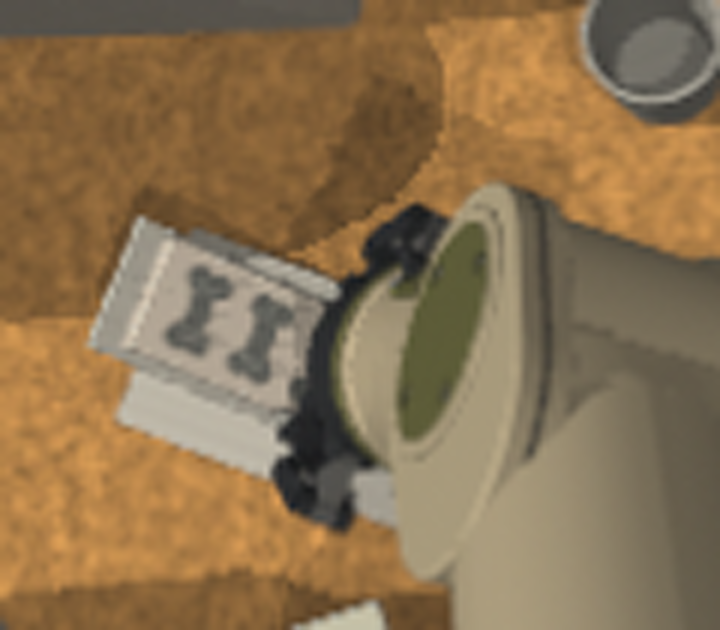

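Run:
```python
from h import *
crop('w7','c10',195,35,375,275,3)
```

```text
(no output)
```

View pics/c10.png

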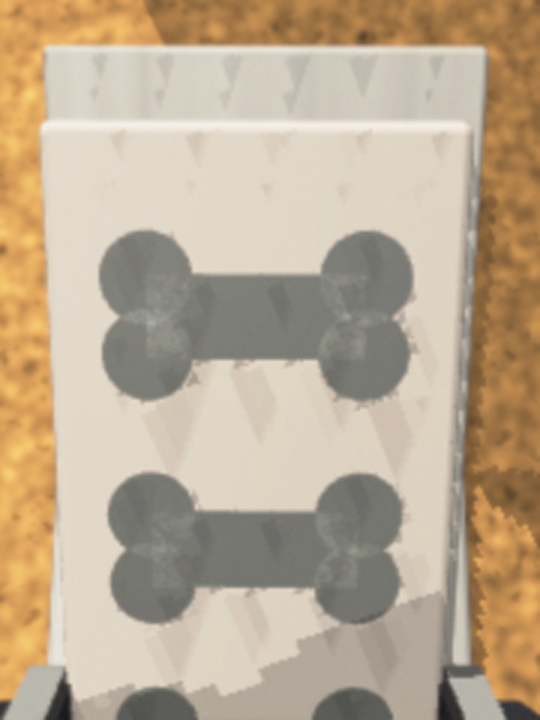

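Run:
```python
from h import *
i=dict(cams.camera_info('wrist')); i['pose']=np.array(i['tool_from_camera'])
V=lambda p:(np.array(p,float)+.5)/3-.5+[195,35]
a=onz(i,V([(46,47),(484,47),(52,640),(468,640)]),.0146); b=onz(i,V([(42,124),(470,124),(66,600),(445,600)]),-.013)
for q in(a,b): print(q*1e3, (q[0]+q[1])/2e-3,(q[2]+q[3])/2e-3, 'angle',np.degrees(np.arctan2(((q[2]+q[3])-(q[0]+q[1]))[0],((q[2]+q[3])-(q[0]+q[1]))[1])))
```

```text
[[-28.3715 -91.921   14.6   ]
 [ 30.4795 -91.9383  14.6   ]
 [-32.1207  -6.1244  14.6   ]
 [ 33.2038  -6.1333  14.6   ]] [  1.054  -91.9296  14.6   ] [ 0.5416 -6.1288 14.6   ] angle -0.3421484720215577
[[-24.35   -80.2876 -13.    ]
 [ 23.9452 -80.3041 -13.    ]
 [-24.4657 -23.1043 -13.    ]
 [ 24.0234 -23.1113 -13.    ]] [ -0.2024 -80.2958 -13.    ] [ -0.2211 -23.1078 -13.    ] angle -0.018796510308272344
```

>>> move_arm(
  claw=[0,0,0,0,0],
  dp=[
    [0.005,0.025,0.01],
    [0,0,0.015],
    [0,0,0.01],
    [0,0,0.005],
    [0,0,0],
  ],
  turn=[
    [0,0,0.006],
    [0,0,0],
    [0,0,0],
    [0,0,0],
    [0,0,0],
  ],
)

```text
clock: 7.65
position: [0.5384, 0.2568, 0.0926]
ee_rot: [0.949, -0.181, 0.048, -0.255]
ft_force: [0.1, -0.2, -3.1]
grip_width: 0.57
```

Run:
```python
from h import *
sd()
```

```text
t 7.65 deck xyz mm [83.509  -0.7042  6.6997] rot err(tool) deg [0.0758 0.0391 0.2247] F deck [-1.6867 -0.1676 -2.6309] w 0.570 q [-0.6039  0.2284  0.3402  2.0351 -0.7926  0.7099 -0.0924]
```

>>> move_arm(
  claw=[0,0,0],
  dp=[
    [0,0,0.006],
    [0,0,0.006],
    [0,0,0],
  ],
  turn=[
    [0,0,0],
    [0,0,0],
    [0,0,0],
  ],
)

```text
clock: 7.9
position: [0.539, 0.2574, 0.0914]
ee_rot: [0.948, -0.181, 0.048, -0.255]
ft_force: [-9.5, -6.8, 12.1]
grip_width: 0.569
```

Run:
```python
from h import *
sd()
```

```text
t 7.90 deck xyz mm [83.6403 -0.9686  5.297 ] rot err(tool) deg [0.1236 0.0271 0.2406] F deck [-2.3909  6.325  15.4034] w 0.569 q [-0.6034  0.2318  0.3394  2.0345 -0.7973  0.7084 -0.0887]
```

>>> move_arm(
  claw=[0,0,0,0],
  dp=[
    [0,0.008,-0.004],
    [0,0.008,0],
    [0,0.004,0],
    [0,0,0],
  ],
  turn=[
    [0,0,0],
    [0,0,0],
    [0,0,0],
    [0,0,0],
  ],
)

```text
clock: 8.23
position: [0.5378, 0.2542, 0.0895]
ee_rot: [0.949, -0.181, 0.048, -0.255]
ft_force: [-1.1, -0.5, 3.8]
grip_width: 0.568
```

Run:
```python
from h import *
sd()
```

```text
t 8.23 deck xyz mm [79.7484 -1.0393  5.322 ] rot err(tool) deg [0.1045 0.0749 0.228 ] F deck [1.1326 0.8128 3.7358] w 0.568 q [-0.5987  0.2309  0.3395  2.0405 -0.8009  0.7063 -0.0791]
```

>>> move_arm(
  claw=[0,0,0],
  dp=[
    [0,0.005,0],
    [0,0.003,0],
    [0,0,0],
  ],
  turn=[
    [0,0,0],
    [0,0,0],
    [0,0,0],
  ],
)

```text
clock: 8.48
position: [0.5375, 0.2533, 0.0889]
ee_rot: [0.948, -0.181, 0.048, -0.255]
ft_force: [1.0, 1.4, 4.2]
grip_width: 0.566
```

Run:
```python
from h import *
sd(); save('wrist','w8'); save('top','t8')
crop('w8','c11',195,35,375,275,3)
```

```text
t 8.48 deck xyz mm [78.6526 -1.0747  5.3272] rot err(tool) deg [0.1349 0.084  0.2116] F deck [ 3.5083 -0.4432  2.8036] w 0.566 q [-0.5968  0.2307  0.3393  2.0424 -0.8031  0.7057 -0.0748]
```

View pics/c11.png

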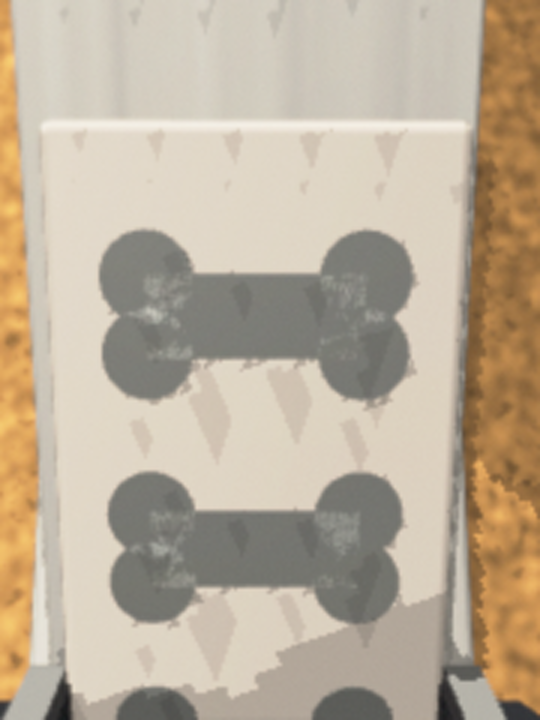

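```bash
python3 - <<'E'
from h import *
i=dict(cams.camera_info('wrist')); i['pose']=np.array(i['tool_from_camera'])
V=lambda p:(np.array(p,float)+.5)/3-.5+[195,35]
a=onz(i,V([(14,20),(484,20),(35,620),(468,620)]),.005); b=onz(i,V([(42,124),(470,124),(66,600),(445,600)]),-.013)
for q in(a,b): print(q*1e3, (q[0]+q[1])/2e-3,(q[2]+q[3])/2e-3, 'angle',np.degrees(np.arctan2(((q[2]+q[3])-(q[0]+q[1]))[0],((q[2]+q[3])-(q[0]+q[1]))[1])))
E
python3 - <<'E'
import sys; sys.path.insert(0,'.')
import os; os.chdir('.')
from h import *
crop('w8','c12',180,20,390,290,2.8)
crop('t8','t8c',130,110,250,215,6)
E
```

```text
[[-30.4918 -93.749    5.    ]
 [ 28.3883 -93.775    5.    ]
 [-32.5054 -13.2685   5.    ]
 [ 30.9643 -13.2766   5.    ]] [ -1.0518 -93.762    5.    ] [ -0.7705 -13.2725   5.    ] angle 0.20017526121000814
[[-24.3501 -80.2852 -13.    ]
 [ 23.945  -80.3017 -13.    ]
 [-24.4658 -23.102  -13.    ]
 [ 24.0232 -23.1091 -13.    ]] [ -0.2026 -80.2935 -13.    ] [ -0.2213 -23.1056 -13.    ] angle -0.018775486754274574
```

View pics/c12.png

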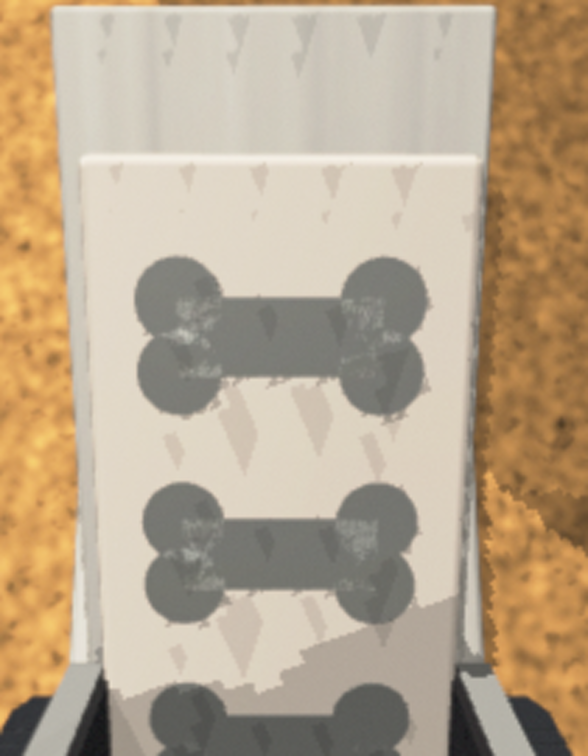

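>>> move_arm(
  claw=[0,0,0],
  dp=[
    [-0.003,0.005,0],
    [0,0.003,0],
    [0,0,0],
  ],
  turn=[
    [0,0,0],
    [0,0,0],
    [0,0,0],
  ],
)

```text
clock: 8.83
position: [0.5372, 0.2533, 0.089]
ee_rot: [0.948, -0.181, 0.049, -0.256]
ft_force: [5.9, 7.7, 4.0]
grip_width: 0.57
```

Run:
```python
from h import *
sd()
```

```text
t 8.83 deck xyz mm [78.5411 -0.818   5.4623] rot err(tool) deg [0.2273 0.1424 0.1263] F deck [10.0979 -2.6872 -1.2006] w 0.570 q [-0.5959  0.2292  0.3384  2.0446 -0.8054  0.7037 -0.0709]
```

>>> move_arm(
  claw=[0,0.8,0.8,0.8,0.8,0.8],
  dp=[
    [0,0,0.004],
    [0,0,0],
    [0,0,0],
    [0,0,0],
    [0,0,0],
    [0,0,0],
  ],
  turn=[
    [0,0,0],
    [0,0,0],
    [0,0,0],
    [0,0,0],
    [0,0,0],
    [0,0,0],
  ],
)

```text
clock: 9.33
position: [0.5357, 0.2519, 0.0863]
ee_rot: [0.949, -0.182, 0.048, -0.255]
ft_force: [-1.0, -0.3, -0.9]
grip_width: 0.8
```

Run:
```python
from h import *
sd(); save('wrist','w9'); crop('w9','c13',180,20,390,290,2.8)
```

```text
t 9.33 deck xyz mm [75.5924  0.1002  4.0418] rot err(tool) deg [0.0208 0.0159 0.2616] F deck [-1.0155  0.8039 -0.4179] w 0.800 q [-0.5953  0.2317  0.3389  2.0473 -0.8055  0.7036 -0.0702]
```

View pics/c13.png

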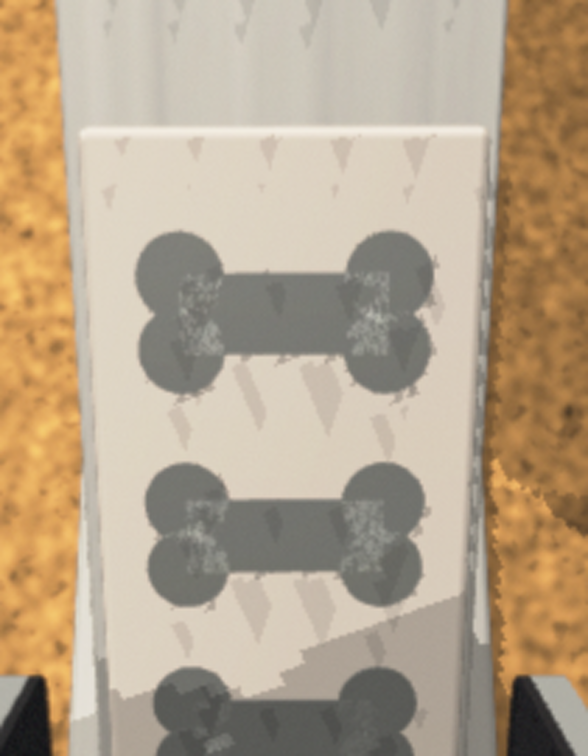

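The long plate lies centred on the deck: at crop row 128 the plate spans 82–486 and the deck 65–503. It is against the backstop, where contact stopped it at about 10 N. Retreating, then going to the mid plate.

>>> move_arm(
  claw=[0.8,0.8,0.8,0.8,0.8],
  dp=[
    [0,0,-0.1],
    [0,0,-0.2],
    [0,0,-0.2],
    [0,0,-0.2],
    [0,0,-0.1],
  ],
  turn=[
    [0,0,0],
    [0,0,0],
    [0,0,0],
    [0,0,0],
    [0,0,0],
  ],
)

```text
clock: 9.8
position: [0.5076, 0.1751, 0.2295]
ee_rot: [0.948, -0.182, 0.05, -0.256]
ft_force: [0.9, 0.6, 0.5]
grip_width: 0.798
```

Run:
```python
from h import *
sd();plan([.48,-.172,.13],down(-86))
```

```text
t 9.80 deck xyz mm [ 76.3908  -1.7676 168.8924] rot err(tool) deg [0.2146 0.2939 0.2911] F deck [ 1.0721 -0.6407 -0.0146] w 0.798 q [-0.5731 -0.0603  0.426   2.0004 -0.5195  0.9795 -0.2773]
from [0.5076 0.1751 0.2295] total tool shift mm [103.1187 337.5156 -81.234 ] turn deg [-27.0182  16.8173  62.6702] N 11
0 [0.047, 0.153, -0.037] [-0.0546, 0.034, 0.1266]
1 [0.063, 0.149, -0.029] [-0.0546, 0.034, 0.1266]
2 [0.078, 0.143, -0.021] [-0.0546, 0.034, 0.1266]
3 [0.092, 0.136, -0.013] [-0.0546, 0.034, 0.1266]
4 [0.106, 0.126, -0.004] [-0.0546, 0.034, 0.1266]
5 [0.118, 0.115, 0.004] [-0.0546, 0.034, 0.1266]
6 [0.128, 0.102, 0.012] [-0.0546, 0.034, 0.1266]
7 [0.137, 0.089, 0.02] [-0.0546, 0.034, 0.1266]
8 [0.145, 0.074, 0.027] [-0.0546, 0.034, 0.1266]
9 [0.151, 0.058, 0.034] [-0.0546, 0.034, 0.1266]
10 [0.154, 0.041, 0.04] [-0.0546, 0.034, 0.1266]
```

>>> move_arm(
  claw=[0.8,0.8,0.8,0.8,0.8,0.8,0.8,0.8],
  dp=[
    [0.047,0.153,-0.037],
    [0.063,0.149,-0.029],
    [0.078,0.143,-0.021],
    [0.092,0.136,-0.013],
    [0.106,0.126,-0.004],
    [0.118,0.115,0.004],
    [0.128,0.102,0.012],
    [0.137,0.089,0.02],
  ],
  turn=[
    [-0.0546,0.034,0.1266],
    [-0.0546,0.034,0.1266],
    [-0.0546,0.034,0.1266],
    [-0.0546,0.034,0.1266],
    [-0.0546,0.034,0.1266],
    [-0.0546,0.034,0.1266],
    [-0.0546,0.034,0.1266],
    [-0.0546,0.034,0.1266],
  ],
)

```text
clock: 10.47
position: [0.4867, -0.0763, 0.1532]
ee_rot: [0.822, -0.565, 0.013, -0.071]
ft_force: [0.0, 0.1, 0.1]
grip_width: 0.801
```

>>> move_arm(
  claw=[0.8,0.8,0.8,0.8,0.8],
  dp=[
    [0.145,0.074,0.027],
    [0.151,0.058,0.034],
    [0.154,0.041,0.04],
    [0,0,0],
    [0,0,0],
  ],
  turn=[
    [-0.0546,0.034,0.1266],
    [-0.0546,0.034,0.1266],
    [-0.0546,0.034,0.1266],
    [0,0,0],
    [0,0,0],
  ],
)

```text
clock: 10.88
position: [0.4792, -0.1708, 0.1254]
ee_rot: [0.732, -0.682, -0.001, 0.003]
ft_force: [0.1, 1.0, 0.4]
grip_width: 0.806
```

Run:
```python
from h import *
st();save('wrist','w10')
```

```text
t 10.88 p [ 0.4792 -0.1708  0.1254] psi -85.94 z [-0.0059 -0.0023 -1.    ] F [0.0625 0.9687 0.4289] w 0.806 q [-0.3107  0.1841  0.6204  1.9195 -0.1165  1.0795 -1.1427]
```

View pics/w10.png

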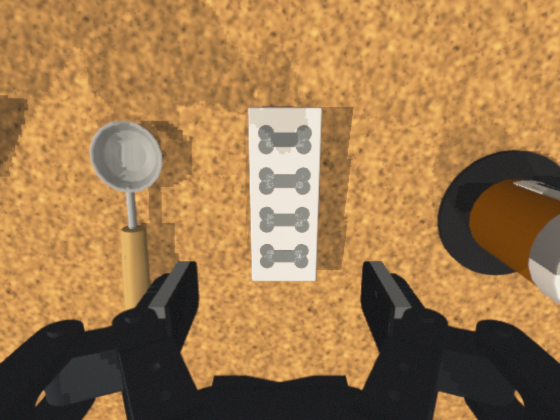

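The wrist view shows the 4-cavity plate with corners (249,108), (321,107), (316,280) and (253,281), so this is the mid plate.

```bash
cat >> h.py <<'E'
def platepose(name,c,L):
    i=load('wrist',name); g=cv2.cvtColor(cv2.imread(f'pics/{name}.png'),cv2.COLOR_BGR2GRAY)
    cs=cv2.cornerSubPix(g,np.array(c,np.float32).reshape(-1,1,2),(4,4),(-1,-1),(3,30,.01)).reshape(-1,2)
    best=None
    for z in np.arange(.008,.026,.001):   # absorb the camera's height bias with the known length
        P=onz(i,cs,z); l=np.linalg.norm((P[0]+P[1]-P[2]-P[3])/2)
        if best is None or abs(l-L)<best[0]: best=(abs(l-L),z,P)
    P=best[2]; d=P[0]+P[1]-P[2]-P[3]
    print(cs,'z',best[1],'centre',P.mean(0),'yaw mod180',np.degrees(np.arctan2(d[1],d[0])),'width',np.linalg.norm(P[0]-P[1]),np.linalg.norm(P[3]-P[2]))
E
python3 - <<'E'
from h import *
platepose('w10',[(249,108),(321,107),(316,280),(253,281)],.13)
plan([.4836,-.1735,.0045],down(-86.1))
E
```

```text
[[247.5763 107.6074]
 [320.8019 107.8576]
 [314.687  280.145 ]
 [251.8103 280.2357]] z 0.015000000000000006 centre [ 0.4824 -0.1734  0.015 ] yaw mod180 3.9507655884662376 width 0.04965240511826303 0.04916028179954436
from [ 0.4795 -0.1696  0.1258] total tool shift mm [  4.0566  -4.399  121.305 ] turn deg [ 0.2745 -0.0564  0.2825] N 3
0 [0.007, -0.007, 0.202] [0.002, -0.0004, 0.0021]
1 [0.007, -0.007, 0.202] [0.002, -0.0004, 0.0021]
2 [0.007, -0.007, 0.202] [0.002, -0.0004, 0.0021]
```

>>> move_arm(
  claw=[0.8,0.8,0.8,0.8,0.8,0.8],
  dp=[
    [0.01,-0.009,0.16],
    [0.01,-0.009,0.17],
    [0,0,0.15],
    [0,0,0.09],
    [0,0,0.03],
    [0,0,0],
  ],
  turn=[
    [0,0,0.006],
    [0,0,0],
    [0,0,0],
    [0,0,0],
    [0,0,0],
    [0,0,0],
  ],
)

```text
clock: 11.43
position: [0.4824, -0.1725, 0.0054]
ee_rot: [0.731, -0.682, -0.002, 0.002]
ft_force: [-0.1, 0.6, -0.3]
grip_width: 0.8
```

>>> move_arm(
  claw=[0,0,0,0,0,0],
  dp=[
    [0,0,0],
    [0,0,0],
    [0,0,0],
    [0,0,0],
    [0,0,0],
    [0,0,0],
  ],
  turn=[
    [0,0,0],
    [0,0,0],
    [0,0,0],
    [0,0,0],
    [0,0,0],
    [0,0,0],
  ],
)

```text
clock: 11.93
position: [0.4843, -0.1734, 0.0081]
ee_rot: [0.731, -0.682, -0.0, 0.001]
ft_force: [-1.4, 1.2, 6.7]
grip_width: 0.565
```

Run:
```python
from h import *
st()
```

```text
t 11.93 p [ 0.4843 -0.1734  0.0081] psi -86.07 z [-0.0011 -0.001  -1.    ] F [-1.3857  1.2392  6.6594] w 0.565 q [-0.2363  0.3844  0.5664  1.9929 -0.2721  0.8391 -1.0215]
```

>>> move_arm(
  claw=[0,0,0,0,0,0,0],
  dp=[
    [0,0,-0.05],
    [0,0,-0.15],
    [0,0,-0.2],
    [0,0,-0.2],
    [0,0,-0.2],
    [0,0,-0.1],
    [0,0,0],
  ],
  turn=[
    [0,0,0],
    [0,0,0],
    [0,0,0],
    [0,0,0],
    [0,0,0],
    [0,0,0],
    [0,0,0],
  ],
)

```text
clock: 12.52
position: [0.4862, -0.1742, 0.1925]
ee_rot: [0.731, -0.683, 0.003, -0.001]
ft_force: [0.4, -0.2, -1.8]
grip_width: 0.567
```

Run:
```python
from h import *
st();save('wrist','w11')
i=dict(cams.camera_info('wrist')); i['pose']=np.array(i['tool_from_camera'])
plan(dk(76,0,140),RD)
```

```text
t 12.52 p [ 0.4862 -0.1742  0.1925] psi -86.13 z [ 0.0057 -0.0016 -1.    ] F [ 0.4282 -0.2067 -1.7998] w 0.567 q [-0.3401  0.1156  0.6447  1.8329 -0.0743  1.2111 -1.1761]
from [ 0.4852 -0.1737  0.1897] total tool shift mm [-359.9745  -50.4773  -14.9305] turn deg [ 26.6424 -17.0612 -63.1134] N 11
0 [-0.164, -0.023, -0.007] [0.0538, -0.0345, -0.1275]
1 [-0.161, -0.039, -0.001] [0.0538, -0.0345, -0.1275]
2 [-0.156, -0.055, 0.005] [0.0538, -0.0345, -0.1275]
3 [-0.149, -0.07, 0.012] [0.0538, -0.0345, -0.1275]
4 [-0.141, -0.084, 0.019] [0.0538, -0.0345, -0.1275]
5 [-0.131, -0.097, 0.027] [0.0538, -0.0345, -0.1275]
6 [-0.12, -0.108, 0.034] [0.0538, -0.0345, -0.1275]
7 [-0.108, -0.118, 0.042] [0.0538, -0.0345, -0.1275]
8 [-0.095, -0.126, 0.05] [0.0538, -0.0345, -0.1275]
9 [-0.08, -0.132, 0.058] [0.0538, -0.0345, -0.1275]
10 [-0.065, -0.137, 0.066] [0.0538, -0.0345, -0.1275]
```

View pics/w11.png

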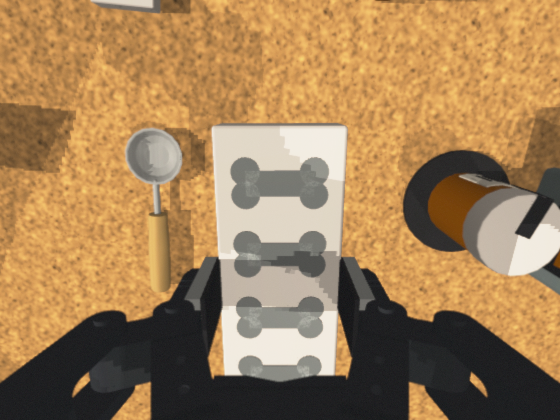

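The mid plate is held square. Carrying it to above the deck.

>>> move_arm(
  claw=[0,0,0,0,0,0,0,0],
  dp=[
    [-0.164,-0.023,-0.03],
    [-0.161,-0.039,-0.02],
    [-0.156,-0.055,-0.01],
    [-0.149,-0.07,0.01],
    [-0.141,-0.084,0.019],
    [-0.131,-0.097,0.027],
    [-0.12,-0.108,0.034],
    [-0.108,-0.118,0.042],
  ],
  turn=[
    [0.0538,-0.0345,-0.1275],
    [0.0538,-0.0345,-0.1275],
    [0.0538,-0.0345,-0.1275],
    [0.0538,-0.0345,-0.1275],
    [0.0538,-0.0345,-0.1275],
    [0.0538,-0.0345,-0.1275],
    [0.0538,-0.0345,-0.1275],
    [0.0538,-0.0345,-0.1275],
  ],
)

```text
clock: 13.23
position: [0.5014, 0.0914, 0.2081]
ee_rot: [0.924, -0.33, 0.033, -0.19]
ft_force: [0.7, -0.7, -1.1]
grip_width: 0.564
```

>>> move_arm(
  claw=[0,0,0,0,0],
  dp=[
    [-0.095,-0.126,0.05],
    [-0.08,-0.132,0.058],
    [-0.065,-0.137,0.066],
    [0,0,0],
    [0,0,0],
  ],
  turn=[
    [0.0538,-0.0345,-0.1275],
    [0.0538,-0.0345,-0.1275],
    [0.0538,-0.0345,-0.1275],
    [0,0,0],
    [0,0,0],
  ],
)

```text
clock: 13.65
position: [0.5082, 0.1895, 0.211]
ee_rot: [0.95, -0.18, 0.044, -0.253]
ft_force: [0.9, -1.8, -1.8]
grip_width: 0.566
```

Run:
```python
from h import *
sd()
plan(dk(72,0,35),RD)
```

```text
t 13.65 deck xyz mm [ 78.9313   2.8839 146.1583] rot err(tool) deg [-0.2727 -0.4429  0.148 ] F deck [-2.0915 -1.5001 -0.8304] w 0.566 q [-0.6199 -0.0267  0.4498  2.009  -0.5393  0.9518 -0.2699]
from [0.5082 0.1895 0.211 ] total tool shift mm [  3.7604   6.3937 111.1643] turn deg [ 0.2727  0.4429 -0.148 ] N 3
0 [0.006, 0.011, 0.185] [0.002, 0.0033, -0.0011]
1 [0.006, 0.011, 0.185] [0.002, 0.0033, -0.0011]
2 [0.005, 0.011, 0.185] [0.002, 0.0033, -0.0011]
```

>>> move_arm(
  claw=[0,0,0,0,0,0],
  dp=[
    [0.006,0.011,0.15],
    [0.005,0.011,0.17],
    [0.004,0.011,0.13],
    [0,0,0.08],
    [0,0,0.02],
    [0,0,0],
  ],
  turn=[
    [0,0.005,0],
    [0,0,0],
    [0,0,0],
    [0,0,0],
    [0,0,0],
    [0,0,0],
  ],
)

```text
clock: 14.15
position: [0.5291, 0.2327, 0.1125]
ee_rot: [0.949, -0.181, 0.046, -0.252]
ft_force: [0.6, -0.8, -0.6]
grip_width: 0.566
```

Run:
```python
from h import *
sd(); save('wrist','w12'); sd(); crop('w12','c14',180,20,390,290,2.8)
```

```text
t 14.15 deck xyz mm [71.1045 -0.7902 36.8911] rot err(tool) deg [-0.2874 -0.1431  0.2785] F deck [-0.7759 -0.8355 -0.2947] w 0.566 q [-0.6382  0.1717  0.4164  2.0515 -0.7463  0.7634 -0.1068]
t 14.20 deck xyz mm [71.8351 -1.5325 38.0104] rot err(tool) deg [-0.2028 -0.0588  0.254 ] F deck [-1.5755 -0.1824 -1.081 ] w 0.567 q [-0.638   0.17    0.4171  2.0506 -0.7457  0.7638 -0.107 ]
```

View pics/c14.png

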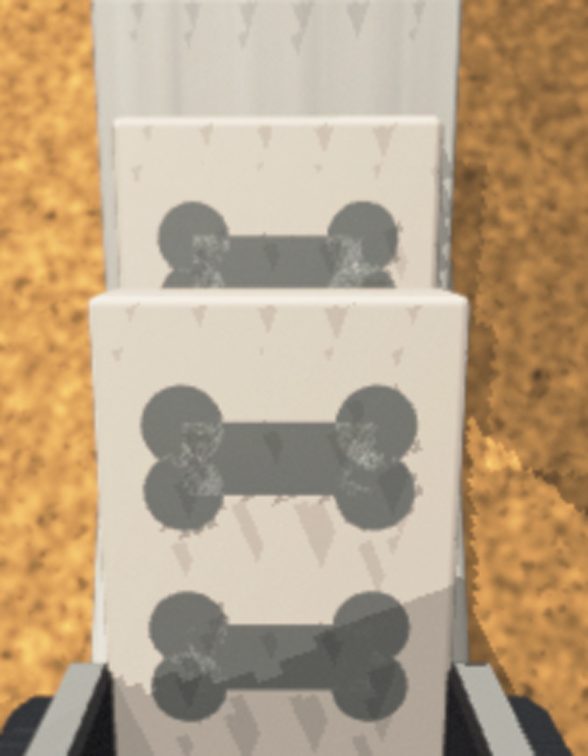

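>>> move_arm(
  claw=[0,0,0,0,0],
  dp=[
    [0,0.02,0.02],
    [0,0,0.02],
    [0,0,0.01],
    [0,0,0.005],
    [0,0,0],
  ],
  turn=[
    [0,0,0],
    [0,0,0],
    [0,0,0],
    [0,0,0],
    [0,0,0],
  ],
)

```text
clock: 14.62
position: [0.5305, 0.2354, 0.1024]
ee_rot: [0.949, -0.181, 0.047, -0.253]
ft_force: [0.3, 0.3, -0.7]
grip_width: 0.565
```

Run:
```python
from h import *
sd()
```

```text
t 14.62 deck xyz mm [68.7138 -1.1543 26.6119] rot err(tool) deg [-0.1343 -0.0738  0.1691] F deck [ 0.0105 -0.2066 -0.8028] w 0.565 q [-0.6335  0.1917  0.4093  2.0563 -0.7756  0.7457 -0.0774]
```

>>> move_arm(
  claw=[0,0,0],
  dp=[
    [0,0,0.006],
    [0,0,0.006],
    [0,0,0],
  ],
  turn=[
    [0,0,0],
    [0,0,0],
    [0,0,0],
  ],
)

```text
clock: 14.87
position: [0.5308, 0.2356, 0.1022]
ee_rot: [0.949, -0.181, 0.046, -0.254]
ft_force: [-20.4, -16.0, 28.1]
grip_width: 0.566
```

Run:
```python
from h import *
sd()
```

```text
t 14.87 deck xyz mm [68.8197 -1.3195 26.3071] rot err(tool) deg [-0.0344 -0.1377  0.2042] F deck [-5.329  13.1242 35.4828] w 0.566 q [-0.6324  0.1933  0.4096  2.0559 -0.78    0.7468 -0.0733]
```

>>> move_arm(
  claw=[0,0,0,0],
  dp=[
    [0,0,-0.011],
    [0,0.008,0],
    [0,0.007,0],
    [0,0,0],
  ],
  turn=[
    [0,0,0],
    [0,0,0],
    [0,0,0],
    [0,0,0],
  ],
)

```text
clock: 15.2
position: [0.5298, 0.2332, 0.1009]
ee_rot: [0.949, -0.181, 0.047, -0.254]
ft_force: [-1.8, -1.2, 5.2]
grip_width: 0.564
```

Run:
```python
from h import *
sd()
```

```text
t 15.20 deck xyz mm [65.9367 -1.3061 26.4979] rot err(tool) deg [-0.1037 -0.0572  0.1595] F deck [1.0147 1.2558 5.3717] w 0.564 q [-0.6298  0.1917  0.4099  2.0605 -0.7799  0.7446 -0.0685]
```

>>> move_arm(
  claw=[0,0,0],
  dp=[
    [0,0.005,0],
    [0,0.003,0],
    [0,0,0],
  ],
  turn=[
    [0,0,0],
    [0,0,0],
    [0,0,0],
  ],
)

```text
clock: 15.45
position: [0.5297, 0.2327, 0.1007]
ee_rot: [0.949, -0.18, 0.047, -0.254]
ft_force: [-1.3, 2.3, 4.9]
grip_width: 0.567
```

Run:
```python
from h import *
sd()
```

```text
t 15.45 deck xyz mm [65.4479 -1.3846 26.5075] rot err(tool) deg [-0.038  -0.0422  0.1252] F deck [3.8998 2.0846 3.4291] w 0.567 q [-0.6283  0.1915  0.4096  2.0617 -0.7823  0.744  -0.0645]
```

>>> move_arm(
  claw=[0,0,0],
  dp=[
    [0,0.005,0],
    [0,0.002,0],
    [0,0,0],
  ],
  turn=[
    [0,0,0],
    [0,0,0],
    [0,0,0],
  ],
)

```text
clock: 15.7
position: [0.5297, 0.2327, 0.1007]
ee_rot: [0.949, -0.18, 0.048, -0.255]
ft_force: [3.1, 6.7, 4.7]
grip_width: 0.568
```

Run:
```python
from h import *
sd();save('wrist','w13'); crop('w13','c15',180,20,390,290,2.8)
```

```text
t 15.70 deck xyz mm [65.4504 -1.3931 26.5392] rot err(tool) deg [ 0.0524 -0.0293  0.0829] F deck [ 8.7236 -0.4768  0.3567] w 0.568 q [-0.6271  0.1913  0.409   2.0626 -0.7849  0.7434 -0.0609]
```

View pics/c15.png

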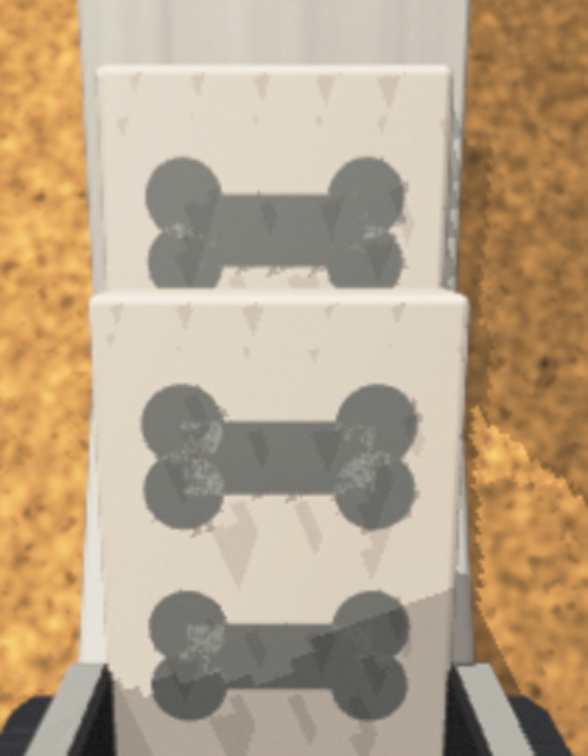

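>>> move_arm(
  claw=[0,0,0.8,0.8,0.8,0.8,0.8],
  dp=[
    [-0.004,0,0],
    [0,0,0.003],
    [0,0,0],
    [0,0,0],
    [0,0,0],
    [0,0,0],
    [0,0,0],
  ],
  turn=[
    [0,0,0],
    [0,0,0],
    [0,0,0],
    [0,0,0],
    [0,0,0],
    [0,0,0],
    [0,0,0],
  ],
)

```text
clock: 16.33
position: [0.5277, 0.2311, 0.0981]
ee_rot: [0.949, -0.181, 0.046, -0.253]
ft_force: [-0.1, 0.3, -0.5]
grip_width: 0.8
```

Run:
```python
from h import *
sd();save('wrist','w14'); crop('w14','c16',180,20,390,290,2.8)
```

```text
t 16.33 deck xyz mm [62.2076 -0.053  25.4521] rot err(tool) deg [-0.1795 -0.1062  0.1826] F deck [-0.0509  0.245  -0.5689] w 0.800 q [-0.6272  0.1917  0.4098  2.0671 -0.7832  0.742  -0.0611]
```

View pics/c16.png

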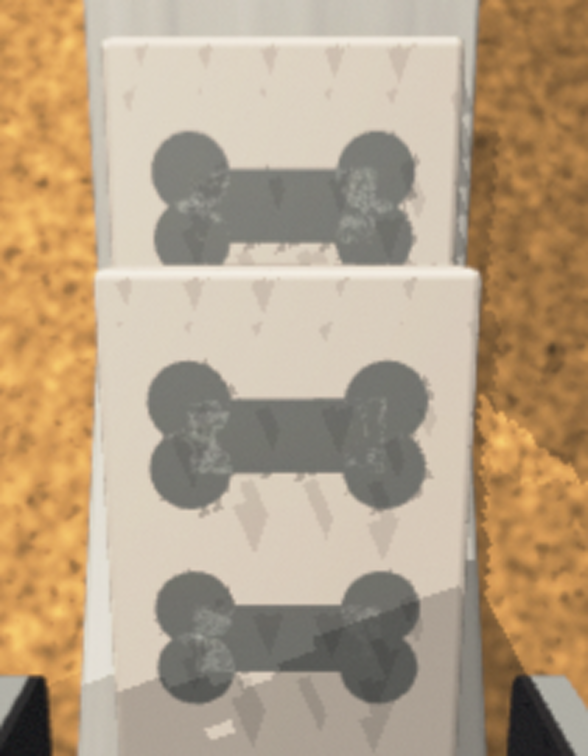

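>>> move_arm(
  claw=[0.8,0.8,0.8,0.8,0.8],
  dp=[
    [0,0,-0.1],
    [0,0,-0.2],
    [0,0,-0.2],
    [0,0,-0.15],
    [0,0,-0.05],
  ],
  turn=[
    [0,0,0],
    [0,0,0],
    [0,0,0],
    [0,0,0],
    [0,0,0],
  ],
)

```text
clock: 16.8
position: [0.5041, 0.164, 0.2244]
ee_rot: [0.949, -0.182, 0.049, -0.255]
ft_force: [1.7, -0.5, 0.8]
grip_width: 0.802
```

Run:
```python
from h import *
sd();plan([.674,-.0405,.13],down(-91.3),n=12)
```

```text
t 16.80 deck xyz mm [ 63.8195  -2.6164 170.3138] rot err(tool) deg [0.0684 0.2116 0.2083] F deck [ 0.5379 -1.8023  0.5556] w 0.802 q [-0.6056 -0.068   0.4794  2.0152 -0.5161  0.9822 -0.2544]
from [0.5041 0.164  0.2244] total tool shift mm [233.2904 157.6062  18.2115] turn deg [-26.2916  18.1779  67.9475] N 12
0 [0.097, 0.066, 0.008] [-0.0487, 0.0337, 0.1258]
1 [0.103, 0.055, 0.013] [-0.0487, 0.0337, 0.1258]
2 [0.107, 0.044, 0.017] [-0.0487, 0.0337, 0.1258]
3 [0.111, 0.033, 0.022] [-0.0487, 0.0337, 0.1258]
4 [0.113, 0.021, 0.026] [-0.0487, 0.0337, 0.1258]
5 [0.114, 0.009, 0.029] [-0.0487, 0.0337, 0.1258]
6 [0.113, -0.004, 0.032] [-0.0487, 0.0337, 0.1258]
7 [0.111, -0.016, 0.035] [-0.0487, 0.0337, 0.1258]
8 [0.108, -0.028, 0.037] [-0.0487, 0.0337, 0.1258]
9 [0.104, -0.04, 0.038] [-0.0487, 0.0337, 0.1258]
10 [0.098, -0.052, 0.039] [-0.0487, 0.0337, 0.1258]
11 [0.091, -0.063, 0.04] [-0.0487, 0.0337, 0.1258]
```

>>> move_arm(
  claw=[0.8,0.8,0.8,0.8,0.8,0.8,0.8,0.8],
  dp=[
    [0.097,0.066,0],
    [0.103,0.055,0],
    [0.107,0.044,0.01],
    [0.111,0.033,0.02],
    [0.113,0.021,0.026],
    [0.114,0.009,0.03],
    [0.113,-0.004,0.035],
    [0.111,-0.016,0.04],
  ],
  turn=[
    [-0.0487,0.0337,0.1258],
    [-0.0487,0.0337,0.1258],
    [-0.0487,0.0337,0.1258],
    [-0.0487,0.0337,0.1258],
    [-0.0487,0.0337,0.1258],
    [-0.0487,0.0337,0.1258],
    [-0.0487,0.0337,0.1258],
    [-0.0487,0.0337,0.1258],
  ],
)

```text
clock: 17.47
position: [0.6156, 0.0277, 0.1592]
ee_rot: [0.823, -0.562, 0.016, -0.087]
ft_force: [0.6, -0.5, 0.3]
grip_width: 0.799
```

>>> move_arm(
  claw=[0.8,0.8,0.8,0.8,0.8,0.8],
  dp=[
    [0.108,-0.028,0.04],
    [0.104,-0.04,0.04],
    [0.098,-0.052,0.04],
    [0.091,-0.063,0.04],
    [0,0,0],
    [0,0,0],
  ],
  turn=[
    [-0.0487,0.0337,0.1258],
    [-0.0487,0.0337,0.1258],
    [-0.0487,0.0337,0.1258],
    [-0.0487,0.0337,0.1258],
    [0,0,0],
    [0,0,0],
  ],
)

```text
clock: 17.97
position: [0.6719, -0.0402, 0.1248]
ee_rot: [-0.7, 0.714, 0.002, -0.004]
ft_force: [-0.6, -0.7, -0.3]
grip_width: 0.801
```

Run:
```python
from h import *
st();save('wrist','w15')
```

```text
t 17.97 p [ 0.6719 -0.0402  0.1248] psi -91.07 z [-0.0083 -0.004  -1.    ] F [-0.603  -0.697  -0.3366] w 0.801 q [-0.4771  0.5906  0.6731  1.4694 -0.3733  1.2213 -1.3455]
```

View pics/w15.png

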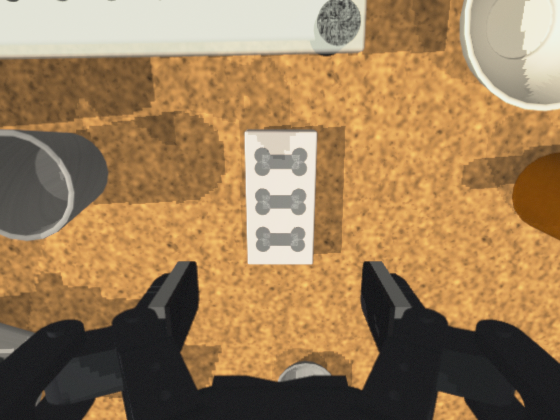

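The view shows the 3-cavity plate with corners (246,131), (317,131), (314,264) and (248,264), so this is the short plate.

Run:
```python
from h import *
platepose('w15',[(246,131),(317,131),(314,264),(248,264)],.10)
st();plan([.6755,-.0405,.0055],down(-91.3))
```

```text
[[244.6213 130.9376]
 [316.0798 131.6141]
 [310.7678 264.3784]
 [246.8102 263.3283]] z 0.015000000000000006 centre [ 0.674  -0.0403  0.015 ] yaw mod180 -1.7135906165200196 width 0.049220654050009284 0.04920972203050353
t 18.02 p [ 0.6718 -0.0398  0.1261] psi -91.03 z [-0.0065 -0.0027 -1.    ] F [-0.1702 -1.0023  0.5753] w 0.799 q [-0.4776  0.5876  0.673   1.4705 -0.373   1.2211 -1.345 ]
from [ 0.6718 -0.0398  0.1261] total tool shift mm [  0.294   -4.5074 120.5401] turn deg [ 0.372  -0.1615  0.2738] N 3
0 [0.0, -0.008, 0.201] [0.0028, -0.0012, 0.002]
1 [0.001, -0.007, 0.201] [0.0028, -0.0012, 0.002]
2 [0.001, -0.007, 0.201] [0.0028, -0.0012, 0.002]
```

>>> move_arm(
  claw=[0.8,0.8,0.8,0.8,0.8,0.8],
  dp=[
    [0.001,-0.01,0.16],
    [0.001,-0.009,0.17],
    [0,0,0.15],
    [0,0,0.09],
    [0,0,0.033],
    [0,0,0],
  ],
  turn=[
    [0.008,-0.003,0.008],
    [0,0,0],
    [0,0,0],
    [0,0,0],
    [0,0,0],
    [0,0,0],
  ],
)

```text
clock: 18.52
position: [0.6748, -0.0396, 0.0061]
ee_rot: [-0.698, 0.716, 0.0, 0.0]
ft_force: [0.4, -0.7, 0.1]
grip_width: 0.8
```

>>> move_arm(
  claw=[0,0,0,0,0,0],
  dp=[
    [0,0,0],
    [0,0,0],
    [0,0,0],
    [0,0,0],
    [0,0,0],
    [0,0,0],
  ],
  turn=[
    [0,0,0],
    [0,0,0],
    [0,0,0],
    [0,0,0],
    [0,0,0],
    [0,0,0],
  ],
)

```text
clock: 19.02
position: [0.6773, -0.0404, 0.0094]
ee_rot: [-0.698, 0.716, -0.002, 0.002]
ft_force: [-1.6, 1.0, 8.1]
grip_width: 0.562
```

Run:
```python
from h import *
st()
```

```text
t 19.02 p [ 0.6773 -0.0404  0.0094] psi -91.45 z [ 0.0049  0.0004 -1.    ] F [-1.625   1.0387  8.1151] w 0.562 q [-0.4347  0.7143  0.6084  1.544  -0.4549  1.0228 -1.2987]
```

>>> move_arm(
  claw=[0,0,0,0,0,0,0],
  dp=[
    [0,0,-0.05],
    [0,0,-0.15],
    [0,0,-0.2],
    [0,0,-0.2],
    [0,0,-0.2],
    [0,0,-0.1],
    [0,0,0],
  ],
  turn=[
    [0,0,0],
    [0,0,0],
    [0,0,0],
    [0,0,0],
    [0,0,0],
    [0,0,0],
    [0,0,0],
  ],
)

```text
clock: 19.6
position: [0.6781, -0.0413, 0.1943]
ee_rot: [-0.698, 0.716, -0.004, 0.004]
ft_force: [0.4, -0.7, -1.2]
grip_width: 0.563
```

Run:
```python
from h import *
st();save('wrist','w16');save('top','t16')
plan(dk(60,0,140),RD,n=12)
crop('t16','t16c',130,110,250,215,6)
```

```text
t 19.60 p [ 0.6781 -0.0413  0.1943] psi -91.48 z [ 0.0112  0.0003 -0.9999] F [ 0.4116 -0.7387 -1.2351] w 0.563 q [-0.4856  0.5369  0.7016  1.3932 -0.3492  1.3251 -1.3698]
from [ 0.676  -0.0405  0.1884] total tool shift mm [-212.1093  175.4613   -8.3715] turn deg [ 25.9269 -18.4249 -68.3335] N 12
0 [-0.088, 0.073, -0.003] [0.048, -0.0341, -0.1265]
1 [-0.095, 0.064, -0.004] [0.048, -0.0341, -0.1265]
2 [-0.101, 0.054, -0.003] [0.048, -0.0341, -0.1265]
3 [-0.106, 0.044, -0.002] [0.048, -0.0341, -0.1265]
4 [-0.11, 0.033, -0.001] [0.048, -0.0341, -0.1265]
5 [-0.113, 0.022, 0.001] [0.048, -0.0341, -0.1265]
6 [-0.114, 0.01, 0.004] [0.048, -0.0341, -0.1265]
7 [-0.115, -0.001, 0.006] [0.048, -0.0341, -0.1265]
8 [-0.114, -0.012, 0.01] [0.048, -0.0341, -0.1265]
9 [-0.112, -0.023, 0.013] [0.048, -0.0341, -0.1265]
10 [-0.109, -0.033, 0.017] [0.048, -0.0341, -0.1265]
11 [-0.104, -0.043, 0.022] [0.048, -0.0341, -0.1265]
```

View pics/w16.png

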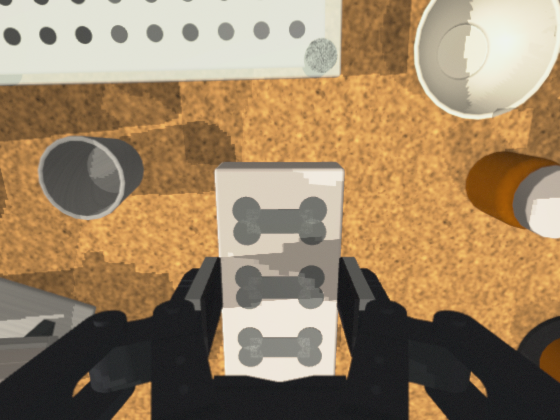

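View pics/t16c.png

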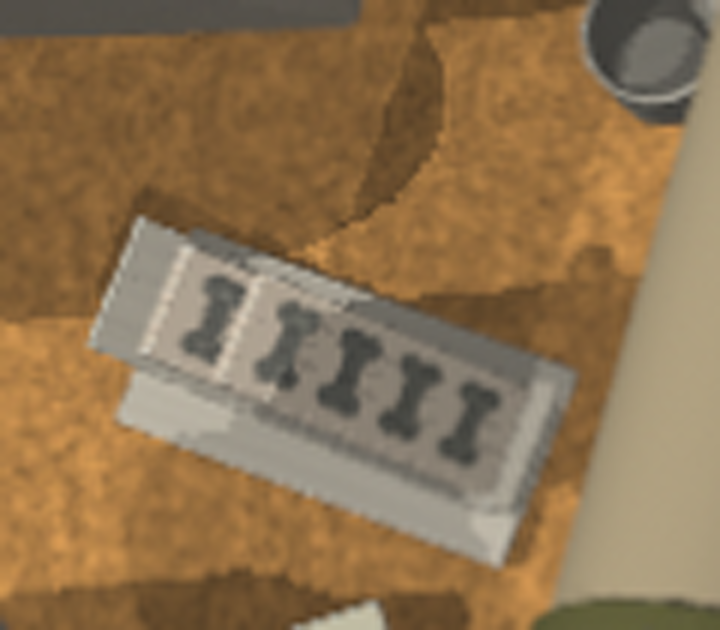

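The short plate is held. The top crop shows both lower plates flush with the backstop side and centred. Carrying the short one over.

>>> move_arm(
  claw=[0,0,0,0,0,0,0,0],
  dp=[
    [-0.088,0.073,-0.02],
    [-0.095,0.064,-0.02],
    [-0.101,0.054,-0.02],
    [-0.106,0.044,-0.01],
    [-0.11,0.033,0],
    [-0.113,0.022,0],
    [-0.114,0.01,0.004],
    [-0.115,0,0.006],
  ],
  turn=[
    [0.048,-0.0341,-0.1265],
    [0.048,-0.0341,-0.1265],
    [0.048,-0.0341,-0.1265],
    [0.048,-0.0341,-0.1265],
    [0.048,-0.0341,-0.1265],
    [0.048,-0.0341,-0.1265],
    [0.048,-0.0341,-0.1265],
    [0.048,-0.0341,-0.1265],
  ],
)

```text
clock: 20.37
position: [0.5597, 0.1042, 0.2026]
ee_rot: [0.909, -0.377, 0.032, -0.177]
ft_force: [-0.4, 0.3, -0.5]
grip_width: 0.566
```

>>> move_arm(
  claw=[0,0,0,0,0,0],
  dp=[
    [-0.114,-0.012,0.01],
    [-0.112,-0.023,0.013],
    [-0.109,-0.033,0.017],
    [-0.104,-0.043,0.022],
    [0,0,0],
    [0,0,0],
  ],
  turn=[
    [0.048,-0.0341,-0.1265],
    [0.048,-0.0341,-0.1265],
    [0.048,-0.0341,-0.1265],
    [0.048,-0.0341,-0.1265],
    [0,0,0],
    [0,0,0],
  ],
)

```text
clock: 20.87
position: [0.5037, 0.1757, 0.2054]
ee_rot: [0.949, -0.18, 0.046, -0.253]
ft_force: [-0.1, -1.9, -0.8]
grip_width: 0.565
```

Run:
```python
from h import *
sd()
plan(dk(57,0,55),RD)
```

```text
t 20.87 deck xyz mm [ 63.6122   2.1081 148.4722] rot err(tool) deg [-0.1696 -0.1916  0.1454] F deck [-2.0094 -0.6057  0.1942] w 0.565 q [-0.6234 -0.0398  0.4788  2.0329 -0.5406  0.9471 -0.2403]
from [0.5037 0.1757 0.2054] total tool shift mm [ 2.437   6.3297 93.4837] turn deg [ 0.1696  0.1916 -0.1454] N 3
0 [0.004, 0.011, 0.156] [0.0013, 0.0014, -0.0011]
1 [0.004, 0.011, 0.156] [0.0013, 0.0014, -0.0011]
2 [0.004, 0.011, 0.156] [0.0013, 0.0014, -0.0011]
```

>>> move_arm(
  claw=[0,0,0,0,0,0],
  dp=[
    [0.006,0.008,0.14],
    [0.004,0.008,0.16],
    [0.002,0.008,0.1],
    [0,0,0.05],
    [0,0,0.01],
    [0,0,0],
  ],
  turn=[
    [0,0,0],
    [0,0,0],
    [0,0,0],
    [0,0,0],
    [0,0,0],
    [0,0,0],
  ],
)

```text
clock: 21.37
position: [0.5223, 0.2132, 0.1241]
ee_rot: [0.949, -0.18, 0.047, -0.253]
ft_force: [-0.0, -0.1, -0.4]
grip_width: 0.565
```

Run:
```python
from h import *
sd(); save('wrist','w17'); sd(); crop('w17','c17',180,20,390,290,2.8)
```

```text
t 21.37 deck xyz mm [59.0718 -1.5772 57.2375] rot err(tool) deg [-0.1641 -0.1005  0.1508] F deck [-0.3075 -0.0261 -0.3068] w 0.565 q [-0.6439  0.1316  0.4574  2.0678 -0.7223  0.7932 -0.097 ]
t 21.42 deck xyz mm [59.5473 -2.0477 58.0346] rot err(tool) deg [-0.0963 -0.0406  0.1359] F deck [-0.3237 -1.2126  0.0496] w 0.566 q [-0.6438  0.1303  0.4578  2.0674 -0.7221  0.7935 -0.097 ]
```

View pics/c17.png

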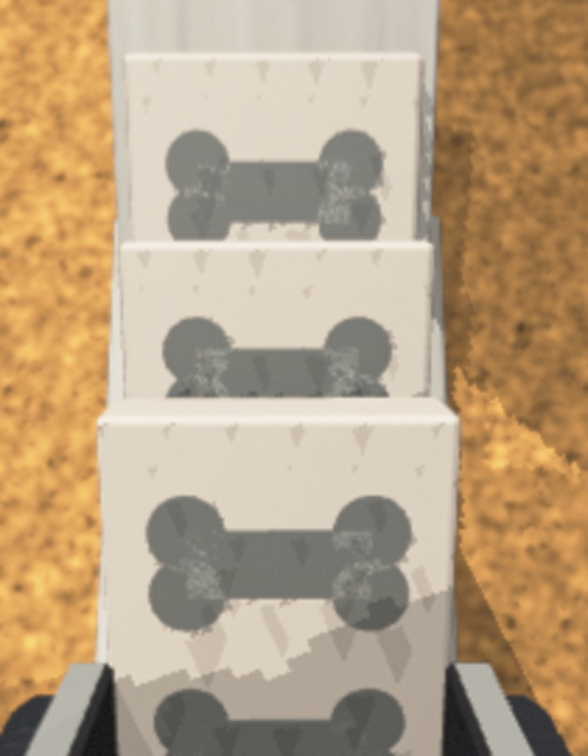

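>>> move_arm(
  claw=[0,0,0,0,0],
  dp=[
    [-0.005,0.02,0.02],
    [0,0,0.02],
    [0,0,0.01],
    [0,0,0.003],
    [0,0,0],
  ],
  turn=[
    [0,0,0],
    [0,0,0],
    [0,0,0],
    [0,0,0],
    [0,0,0],
  ],
)

```text
clock: 21.83
position: [0.5218, 0.2158, 0.1133]
ee_rot: [0.949, -0.18, 0.047, -0.254]
ft_force: [-0.6, 0.4, -1.0]
grip_width: 0.566
```

Run:
```python
from h import *
sd()
```

```text
t 21.83 deck xyz mm [55.5807 -0.2049 46.7279] rot err(tool) deg [-0.0854 -0.0987  0.0826] F deck [-0.3602  0.7225 -0.9298] w 0.566 q [-0.6413  0.1494  0.4514  2.0774 -0.7501  0.7746 -0.0693]
```

>>> move_arm(
  claw=[0,0,0],
  dp=[
    [0,0,0.004],
    [0,0,0.004],
    [0,0,0],
  ],
  turn=[
    [0,0,0],
    [0,0,0],
    [0,0,0],
  ],
)

```text
clock: 22.08
position: [0.5223, 0.2162, 0.1123]
ee_rot: [0.949, -0.18, 0.047, -0.254]
ft_force: [-3.3, -4.4, 5.7]
grip_width: 0.563
```

Run:
```python
from h import *
sd()
```

```text
t 22.08 deck xyz mm [55.6113 -0.4391 45.6395] rot err(tool) deg [-0.0569 -0.0938  0.0954] F deck [-1.7203  1.5144  7.5574] w 0.563 q [-0.641   0.152   0.451   2.0773 -0.7537  0.7731 -0.0664]
```

>>> move_arm(
  claw=[0,0,0,0],
  dp=[
    [0,0.007,-0.002],
    [0,0.007,0],
    [0,0.003,0],
    [0,0,0],
  ],
  turn=[
    [0,0,0],
    [0,0,0],
    [0,0,0],
    [0,0,0],
  ],
)

```text
clock: 22.42
position: [0.5212, 0.2135, 0.1107]
ee_rot: [0.949, -0.18, 0.047, -0.254]
ft_force: [0.6, -0.5, 2.8]
grip_width: 0.565
```

Run:
```python
from h import *
sd()
```

```text
t 22.42 deck xyz mm [52.2016 -0.4643 45.6716] rot err(tool) deg [-0.0694 -0.0704  0.0888] F deck [ 1.1685 -0.7775  2.5588] w 0.565 q [-0.6372  0.1514  0.4521  2.0821 -0.7565  0.772  -0.058 ]
```

>>> move_arm(
  claw=[0,0,0],
  dp=[
    [0,0.005,0],
    [0,0.003,0],
    [0,0,0],
  ],
  turn=[
    [0,0,0],
    [0,0,0],
    [0,0,0],
  ],
)

```text
clock: 22.67
position: [0.521, 0.2129, 0.1103]
ee_rot: [0.949, -0.18, 0.047, -0.254]
ft_force: [2.1, 3.4, 3.1]
grip_width: 0.564
```

Run:
```python
from h import *
sd()
```

```text
t 22.67 deck xyz mm [51.4666 -0.4991 45.6794] rot err(tool) deg [-0.0147 -0.0599  0.063 ] F deck [ 4.9655 -0.672   0.7317] w 0.564 q [-0.6357  0.1513  0.4522  2.0836 -0.7588  0.7715 -0.0539]
```

>>> move_arm(
  claw=[0,0,0],
  dp=[
    [0,0.005,0],
    [0,0.002,0],
    [0,0,0],
  ],
  turn=[
    [0,0,0],
    [0,0,0],
    [0,0,0],
  ],
)

```text
clock: 22.92
position: [0.521, 0.2127, 0.1104]
ee_rot: [0.949, -0.179, 0.048, -0.255]
ft_force: [5.4, 8.6, 3.6]
grip_width: 0.562
```

Run:
```python
from h import *
sd();save('wrist','w18'); crop('w18','c18',180,20,390,290,2.8)
```

```text
t 22.92 deck xyz mm [51.401  -0.5055 45.7847] rot err(tool) deg [ 0.0754 -0.0515  0.0197] F deck [10.3992 -1.9497 -1.8959] w 0.562 q [-0.6345  0.1509  0.4519  2.0845 -0.7612  0.7712 -0.0502]
```

View pics/c18.png

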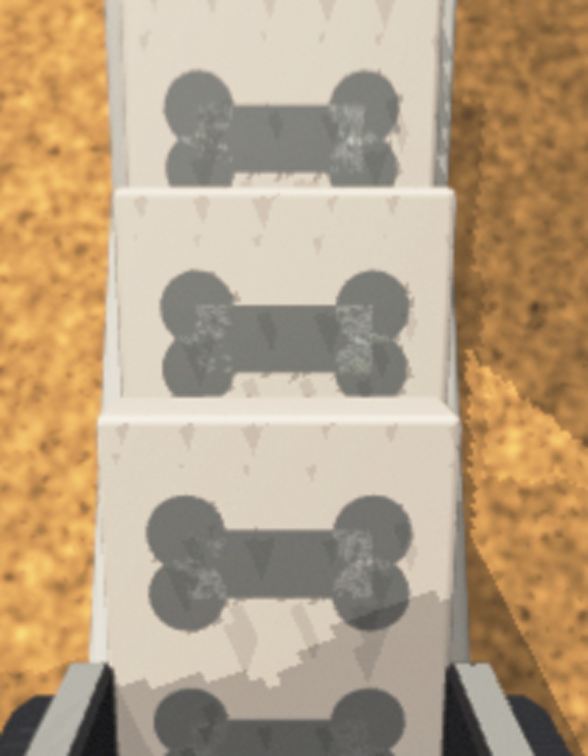

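Contact with the backstop at about 10 N, and the short plate is centred: it spans 98–459 against the deck's 107–454. Releasing.

>>> move_arm(
  claw=[0,0.8,0.8,0.8,0.8],
  dp=[
    [0,0,0.004],
    [0,0,0],
    [0,0,0],
    [0,0,0],
    [0,0,0],
  ],
  turn=[
    [0,0,0],
    [0,0,0],
    [0,0,0],
    [0,0,0],
    [0,0,0],
  ],
)

```text
clock: 23.38
position: [0.5197, 0.2111, 0.1076]
ee_rot: [0.949, -0.18, 0.046, -0.253]
ft_force: [0.6, -0.2, -0.1]
grip_width: 0.801
```

>>> move_arm(
  claw=[0.8,0.8,0.8,0.8,0.8],
  dp=[
    [0,0,-0.1],
    [0,0,-0.2],
    [0,0,-0.2],
    [0,0,-0.15],
    [0,0,0],
  ],
  turn=[
    [0,0,0],
    [0,0,0],
    [0,0,0],
    [0,0,0],
    [0,0,0],
  ],
)

```text
clock: 23.8
position: [0.4989, 0.1481, 0.2265]
ee_rot: [0.948, -0.181, 0.051, -0.256]
ft_force: [0.4, 0.6, 0.9]
grip_width: 0.801
```

Run:
```python
from h import *
sd();save('wrist','w19'); plan([.47,-.335,.25],down(-90))
```

```text
t 23.80 deck xyz mm [ 50.3711  -3.5824 180.5266] rot err(tool) deg [0.1958 0.3173 0.1467] F deck [ 1.0596 -0.1657  0.4825] w 0.801 q [-0.6069 -0.0895  0.5103  2.0271 -0.5064  0.9968 -0.2332]
from [0.4981 0.1497 0.2239] total tool shift mm [ 152.1288  385.7928 -253.7366] turn deg [-26.4701  17.8907  66.7877] N 13
0 [0.059, 0.148, -0.098] [-0.0452, 0.0306, 0.1142]
1 [0.074, 0.146, -0.091] [-0.0452, 0.0306, 0.1142]
2 [0.089, 0.142, -0.084] [-0.0452, 0.0306, 0.1142]
3 [0.103, 0.136, -0.076] [-0.0452, 0.0306, 0.1142]
4 [0.117, 0.128, -0.069] [-0.0452, 0.0306, 0.1142]
5 [0.13, 0.12, -0.062] [-0.0452, 0.0306, 0.1142]
6 [0.141, 0.11, -0.054] [-0.0452, 0.0306, 0.1142]
7 [0.152, 0.098, -0.047] [-0.0452, 0.0306, 0.1142]
8 [0.161, 0.086, -0.04] [-0.0452, 0.0306, 0.1142]
9 [0.169, 0.072, -0.033] [-0.0452, 0.0306, 0.1142]
10 [0.176, 0.058, -0.027] [-0.0452, 0.0306, 0.1142]
11 [0.181, 0.043, -0.021] [-0.0452, 0.0306, 0.1142]
12 [0.184, 0.027, -0.015] [-0.0452, 0.0306, 0.1142]
```

View pics/w19.png

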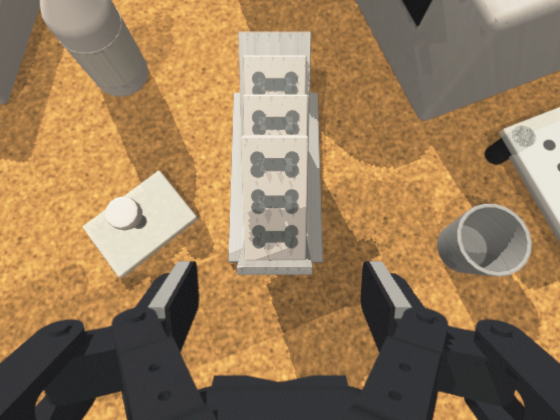

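The stack is seated and the backstop at row 262 shows no gap. Next is the jar.

Run:
```python
from h import *
plan([.475,-.30,.25],down(-21),n=12)
```

```text
from [0.4981 0.1497 0.2239] total tool shift mm [ 143.9089  356.0424 -236.4928] turn deg [-30.117   -0.2344  -0.5383] N 12
0 [0.06, 0.148, -0.099] [-0.0558, -0.0004, -0.001]
1 [0.06, 0.153, -0.092] [-0.0558, -0.0004, -0.001]
2 [0.06, 0.157, -0.085] [-0.0558, -0.0004, -0.001]
3 [0.06, 0.16, -0.078] [-0.0558, -0.0004, -0.001]
4 [0.059, 0.163, -0.071] [-0.0558, -0.0004, -0.001]
5 [0.059, 0.166, -0.064] [-0.0558, -0.0004, -0.001]
6 [0.059, 0.169, -0.057] [-0.0558, -0.0004, -0.001]
7 [0.059, 0.172, -0.049] [-0.0558, -0.0004, -0.001]
8 [0.059, 0.174, -0.042] [-0.0558, -0.0004, -0.001]
9 [0.059, 0.175, -0.034] [-0.0558, -0.0004, -0.001]
10 [0.058, 0.177, -0.026] [-0.0558, -0.0004, -0.001]
11 [0.058, 0.178, -0.019] [-0.0558, -0.0004, -0.001]
```

>>> move_arm(
  claw=[0.8,0.8,1,1,1,1,1,1],
  dp=[
    [0.06,0.148,-0.1],
    [0.06,0.153,-0.092],
    [0.06,0.157,-0.085],
    [0.06,0.16,-0.078],
    [0.059,0.163,-0.071],
    [0.059,0.166,-0.064],
    [0.059,0.169,-0.057],
    [0.059,0.172,-0.049],
  ],
  turn=[
    [-0.056,0,0],
    [-0.056,0,0],
    [-0.056,0,0],
    [-0.056,0,0],
    [-0.056,0,0],
    [-0.056,0,0],
    [-0.056,0,0],
    [-0.056,0,0],
  ],
)

```text
clock: 24.52
position: [0.4808, -0.1498, 0.2382]
ee_rot: [0.979, -0.185, 0.013, -0.083]
ft_force: [0.9, 0.3, -0.5]
grip_width: 1.002
```

>>> move_arm(
  claw=[1,1,1,1,1,1,1],
  dp=[
    [0.059,0.174,-0.042],
    [0.059,0.175,-0.034],
    [0.058,0.177,-0.026],
    [0.058,0.178,-0.019],
    [0,0,0],
    [0,0,0],
    [0,0,0],
  ],
  turn=[
    [-0.056,0,0],
    [-0.056,0,0],
    [-0.056,0,0],
    [-0.056,0,0],
    [0,0,0],
    [0,0,0],
    [0,0,0],
  ],
)

```text
clock: 25.1
position: [0.4729, -0.2976, 0.2473]
ee_rot: [0.983, -0.185, -0.003, 0.002]
ft_force: [0.7, 0.5, -0.2]
grip_width: 0.999
```

Run:
```python
from h import *
st();save('wrist','w20');st()
```

```text
t 25.10 p [ 0.4729 -0.2976  0.2473] psi -21.38 z [-0.0061 -0.0034 -1.    ] F [ 0.7274  0.5107 -0.246 ] w 0.999 q [-0.2394  0.2197  0.8373  1.6506 -0.1604  1.3487  0.2488]
t 25.15 p [ 0.473  -0.2972  0.2476] psi -21.33 z [-0.0055 -0.0032 -1.    ] F [-0.1907  0.4777 -0.1371] w 0.997 q [-0.2399  0.2189  0.837   1.6506 -0.1603  1.3487  0.2488]
```

View pics/w20.png

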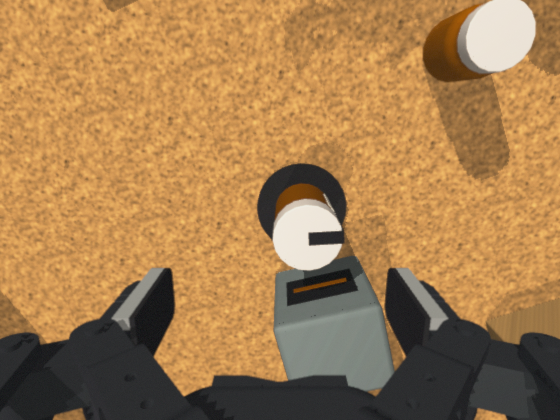

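Run:
```python
from h import *
crop('w20','c20',250,155,400,290,5)
crop('w20','c21',260,240,410,395,4)
```

```text
(no output)
```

View pics/c20.png

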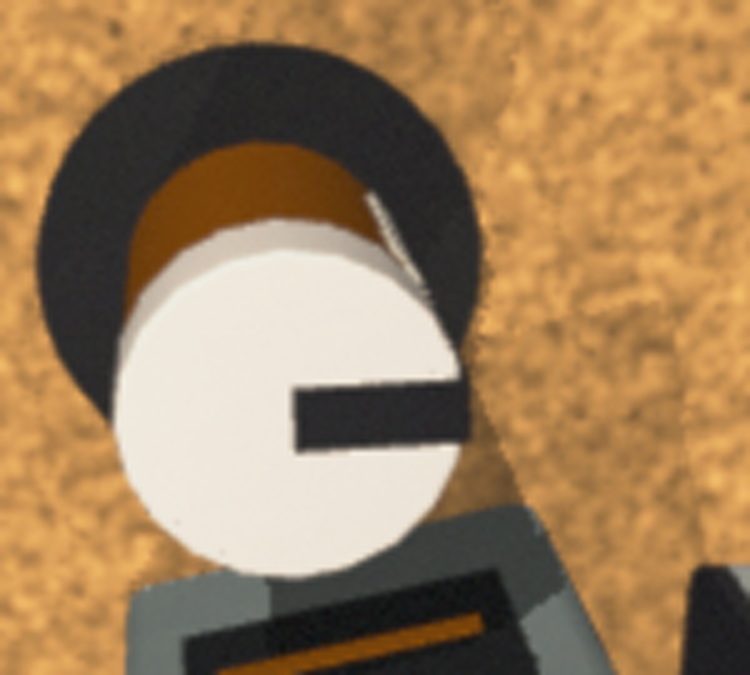

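View pics/c21.png

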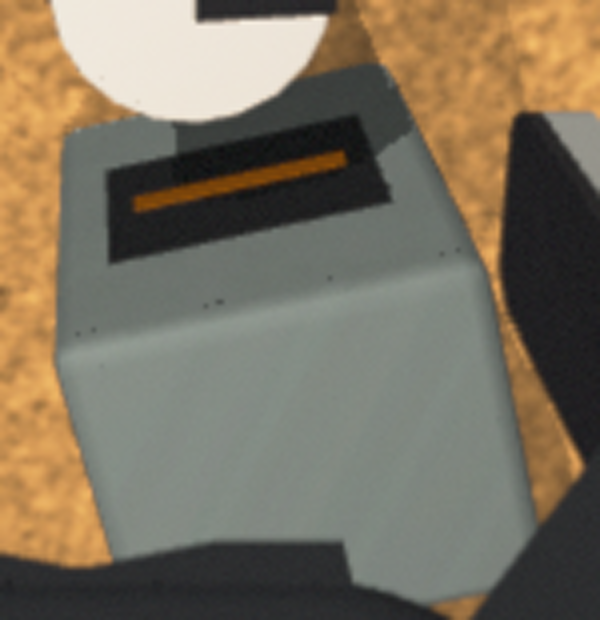

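Run:
```python
from h import *
i=load('wrist','w20')
V=lambda p,s,x0,y0:(np.array(p,float)+.5)/s-.5+[x0,y0]
A=lambda p,z:onz(i,V(p,5,250,155),z); B=lambda p,z:onz(i,V(p,4,260,240),z)
ang=lambda d:np.degrees(np.arctan2(d[1],d[0]))
for dz in(0,-.003):
    s=A([(296,419),(469,411)],.098+dz); print('strip',s,ang(s[1]-s[0]))
    L=A([(113,413),(468,411),(290,252),(290,577)],.098+dz); print('lid c',(L[0]+L[1])/2,(L[2]+L[3])/2,np.linalg.norm(L[0]-L[1]),np.linalg.norm(L[2]-L[3]))
    e=B([(60,355),(487,268)],.115+dz); print('front top',e,np.linalg.norm(e[1]-e[0]),'normal(+x scanner)',ang(e[1]-e[0])-90)
    b=B([(66,132),(385,65)],0+dz); print('front bot',b,ang(b[1]-b[0])-90)
    w=B([(107,171),(360,116),(391,200),(109,263)],.06+dz); print('window dirs',ang(w[1]-w[0])-90,ang(w[2]-w[3])-90)
    l=B([(60,355),(112,555)],.115+dz);r=B([(487,268),(535,520)],.115+dz);print('sides',ang(l[1]-l[0]),ang(r[1]-r[0]))
    P=A([(38,262),(481,262),(260,43)],.006+dz); c=(P[0]+P[1])/2; print('pad',c,np.linalg.norm(P[0]-P[1]),np.linalg.norm(P[2]-c)); m=(e[0]+e[1])/2; print('scanner dir pad->front mid',ang(m-c),np.linalg.norm((m-c)[:2]), 'jar base?')
```

```text
strip [[ 0.4807 -0.3452  0.098 ]
 [ 0.5092 -0.3547  0.098 ]] -18.43547872217477
lid c [ 0.4802 -0.3436  0.098 ] [ 0.4797 -0.3448  0.098 ] 0.06167902226835055 0.06048413162559439
front top [[ 0.4243 -0.4077  0.115 ]
 [ 0.5187 -0.4208  0.115 ]] 0.09535075848487083 normal(+x scanner) -97.91944011840447
front bot [[ 0.4228 -0.4109  0.    ]
 [ 0.5185 -0.4247  0.    ]] -98.22576235263041
window dirs -97.637459748831 -96.97352109587067
sides -98.88611997952736 -97.5129264591787
pad [ 0.48   -0.3433  0.006 ] 0.09880748057937874 0.049134876718507574
scanner dir pad->front mid -96.83434774789181 0.07145096724857165 jar base?
strip [[ 0.4805 -0.3464  0.095 ]
 [ 0.5093 -0.356   0.095 ]] -18.435478722174736
lid c [ 0.48   -0.3448  0.095 ] [ 0.4795 -0.346   0.095 ] 0.06231475301929569 0.06110754654049539
front top [[ 0.4234 -0.4096  0.112 ]
 [ 0.5189 -0.4229  0.112 ]] 0.0963945086967672 normal(+x scanner) -97.91944011840445
front bot [[ 0.4223 -0.4123 -0.003 ]
 [ 0.5187 -0.4262 -0.003 ]] -98.22576235263043
window dirs -97.637459748831 -96.97352109587068
sides -98.88611997952741 -97.5129264591787
pad [ 0.4798 -0.3442  0.003 ] 0.09958130423747798 0.049519682907468346
scanner dir pad->front mid -96.84864867547257 0.07258969835012695 jar base?
```

Run:
```python
from h import *
plan([.480,-.3442,.13],down(-21.3),n=5)
```

```text
from [ 0.473  -0.2972  0.2476] total tool shift mm [ 24.0429  40.6235 117.7067] turn deg [ 0.2851  0.2277 -0.0324] N 5
0 [0.024, 0.041, 0.118] [0.0013, 0.001, -0.0001]
1 [0.024, 0.041, 0.118] [0.0013, 0.001, -0.0001]
2 [0.024, 0.041, 0.118] [0.0013, 0.001, -0.0001]
3 [0.024, 0.041, 0.118] [0.0013, 0.001, -0.0001]
4 [0.024, 0.041, 0.118] [0.0013, 0.001, -0.0001]
```

>>> move_arm(
  claw=[1,1,1,1,1,1,1],
  dp=[
    [0.03,0.05,0.1],
    [0.03,0.05,0.12],
    [0.03,0.05,0.13],
    [0.02,0.04,0.13],
    [0.01,0.013,0.1],
    [0,0,0],
    [0,0,0],
  ],
  turn=[
    [0.006,0.005,0],
    [0,0,0],
    [0,0,0],
    [0,0,0],
    [0,0,0],
    [0,0,0],
    [0,0,0],
  ],
)

```text
clock: 25.73
position: [0.4802, -0.3442, 0.1322]
ee_rot: [0.983, -0.185, -0.0, 0.0]
ft_force: [0.5, -0.2, 0.2]
grip_width: 1.003
```

Run:
```python
from h import *
save('wrist','w21');st()
plan([.480,-.3442,.07],down(-21.3),n=3)
i=info('wrist'); a=np.radians(np.arange(0,360,5)); 
c=proj(i,np.c_[.48+.031*np.cos(a),-.3442+.031*np.sin(a),np.full(72,.098)])
im=cv2.imread('pics/w21.png'); cv2.polylines(im,[np.round(c).astype(int).reshape(-1,1,2)],True,(0,255,0),1); cv2.imwrite('pics/w21o.png',im)
```

```text
t 25.78 p [ 0.4809 -0.3447  0.1335] psi -21.36 z [ 0.0015 -0.0012 -1.    ] F [-0.3397  0.1193  0.1007] w 1.000 q [-0.0887  0.4144  0.7969  1.7104 -0.3209  1.1508  0.4253]
from [ 0.4809 -0.3447  0.1335] total tool shift mm [-1.1131 -0.1417 63.4862] turn deg [ 0.0313 -0.1043 -0.0587] N 3
0 [-0.002, -0.0, 0.106] [0.0002, -0.0008, -0.0004]
1 [-0.002, -0.0, 0.106] [0.0002, -0.0008, -0.0004]
2 [-0.002, -0.0, 0.106] [0.0002, -0.0008, -0.0004]
```

View pics/w21o.png

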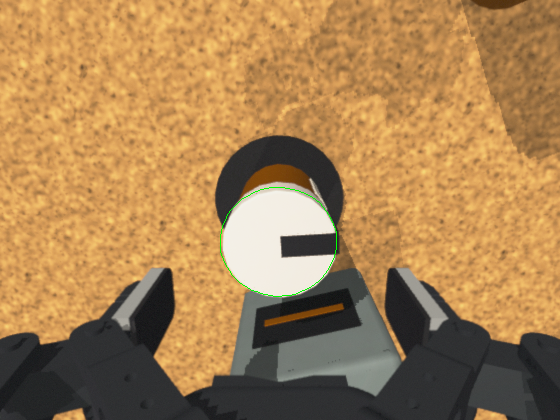

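The lid at (279,242) is centred between the fingers. Descending and gripping gently.

>>> move_arm(
  claw=[1,1,1,1,1],
  dp=[
    [-0.003,0,0.1],
    [0,0,0.1],
    [0,0,0.08],
    [0,0,0.03],
    [0,0,0],
  ],
  turn=[
    [0,0,0],
    [0,0,0],
    [0,0,0],
    [0,0,0],
    [0,0,0],
  ],
)

```text
clock: 26.2
position: [0.4802, -0.3446, 0.071]
ee_rot: [0.983, -0.185, 0.001, 0.0]
ft_force: [0.2, -0.2, -0.4]
grip_width: 0.996
```

>>> move_arm(
  claw=[0,0,0,0,0],
  dp=[
    [0,0,0],
    [0,0,0],
    [0,0,0],
    [0,0,0],
    [0,0,0],
  ],
  turn=[
    [0,0,0],
    [0,0,0],
    [0,0,0],
    [0,0,0],
    [0,0,0],
  ],
  grip_force=30,
)

```text
clock: 26.62
position: [0.4806, -0.3459, 0.0726]
ee_rot: [0.983, -0.186, 0.002, 0.001]
ft_force: [-2.1, 1.9, 5.9]
grip_width: 0.716
```

Run:
```python
from h import *
st()
```

```text
t 26.62 p [ 0.4806 -0.3459  0.0726] psi -21.43 z [ 0.0033 -0.0022 -1.    ] F [-2.0718  1.8918  5.9197] w 0.716 q [-0.0515  0.4878  0.7566  1.7622 -0.3825  1.0403  0.4691]
```

>>> move_arm(
  claw=[0,0,0,0,0,0,0,0],
  dp=[
    [0,0,0],
    [0,0,0],
    [0,0,0],
    [0,0,0],
    [0,0,0],
    [0,0,0],
    [0,0,0],
    [0,0,0],
  ],
  turn=[
    [0,0,0.12],
    [0,0,0.12],
    [0,0,0.12],
    [0,0,0.12],
    [0,0,0.12],
    [0,0,0.12],
    [0,0,0.12],
    [0,0,0.12],
  ],
)

```text
clock: 27.28
position: [0.4818, -0.3462, 0.0728]
ee_rot: [0.844, -0.536, 0.003, 0.0]
ft_force: [2.5, -1.2, 2.3]
grip_width: 0.718
```

>>> move_arm(
  claw=[0,0,0,0,0,0,0,0],
  dp=[
    [0,0,0],
    [0,0,0],
    [0,0,0],
    [0,0,0],
    [0,0,0],
    [0,0,0],
    [0,0,0],
    [0,0,0],
  ],
  turn=[
    [0,0,0.12],
    [0,0,0.12],
    [0,0,0.12],
    [0,0,0.12],
    [0,0,0.12],
    [0,0,0.12],
    [0,0,0.08],
    [0,0,0],
  ],
)

```text
clock: 27.95
position: [0.4815, -0.3466, 0.0727]
ee_rot: [-0.638, 0.77, -0.003, 0.0]
ft_force: [2.3, -1.1, 7.2]
grip_width: 0.716
```

Run:
```python
from h import *
st(); save('wrist','w22'); save('top','t22'); save('scene','s22')
```

```text
t 27.95 p [ 0.4815 -0.3466  0.0727] psi -100.77 z [ 0.0045 -0.0044 -1.    ] F [ 2.2872 -1.0773  7.205 ] w 0.716 q [-0.2481  0.631   1.0597  1.7693 -0.6127  1.1066 -0.742 ]
```

View pics/w22.png

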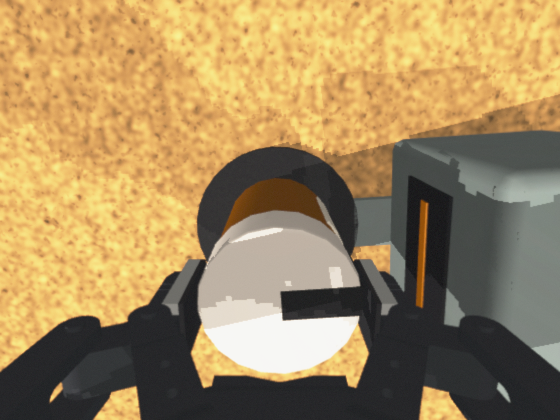

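The strip, from (282,305) to (360,300), now points at the scanner. Releasing and rising to check.

>>> move_arm(
  claw=[0.9,0.9,0.9,0.9],
  dp=[
    [0,0,0],
    [0,0,0],
    [0,0,0],
    [0,0,0],
  ],
  turn=[
    [0,0,0],
    [0,0,0],
    [0,0,0],
    [0,0,0],
  ],
)

```text
clock: 28.43
position: [0.4798, -0.3451, 0.0707]
ee_rot: [-0.639, 0.769, -0.001, 0.0]
ft_force: [-0.3, 0.5, 0.0]
grip_width: 0.902
```

>>> move_arm(
  claw=[0.9,0.9,0.9,0.9,0.9,0.9,0.9],
  dp=[
    [0,0,-0.05],
    [0,0,-0.15],
    [0,0,-0.2],
    [0,0,-0.2],
    [0,-0.1,-0.2],
    [0,-0.1,-0.1],
    [0,0,0],
  ],
  turn=[
    [0,0,0],
    [0,0,0],
    [0,0,0],
    [0,0,0],
    [0,0,0],
    [0,0,0],
    [0,0,0],
  ],
)

```text
clock: 29.02
position: [0.5217, -0.3527, 0.2534]
ee_rot: [-0.64, 0.768, -0.004, 0.001]
ft_force: [0.7, -0.7, -0.2]
grip_width: 0.907
```

Run:
```python
from h import *
st(); save('wrist','w23'); save('top','t23'); save('scene','s23');st()
```

```text
t 29.02 p [ 0.5217 -0.3527  0.2534] psi -100.43 z [ 0.0072 -0.0054 -1.    ] F [ 0.7073 -0.7037 -0.2111] w 0.907 q [-0.2775  0.5462  1.1687  1.4684 -0.5043  1.447  -0.8581]
t 29.17 p [ 0.5169 -0.3524  0.2479] psi -100.66 z [ 0.0003 -0.0016 -1.    ] F [-0.2258 -0.1899  0.0739] w 0.899 q [-0.2781  0.5465  1.1688  1.481  -0.5023  1.4431 -0.8569]
```

View pics/w23.png

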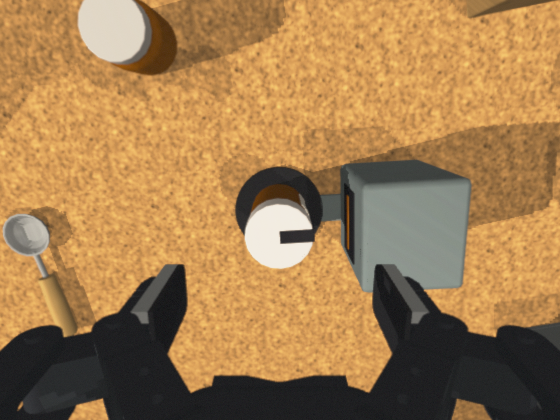

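View pics/s23.png

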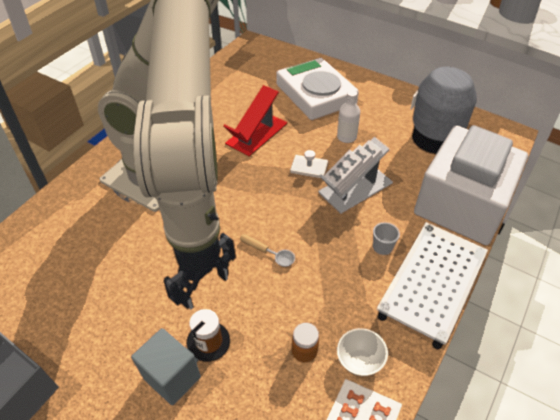

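Run:
```python
from h import *
save('wrist','w24'); st()
crop('w24','c24',230,155,490,305,3)
crop('s23','c25',290,120,410,220,6)
```

```text
t 29.22 p [ 0.5165 -0.3523  0.2474] psi -100.68 z [-0.0002 -0.0009 -1.    ] F [-0.7281  0.3382 -0.6514] w 0.907 q [-0.2782  0.5465  1.1687  1.4821 -0.5024  1.443  -0.8568]
```

View pics/c24.png

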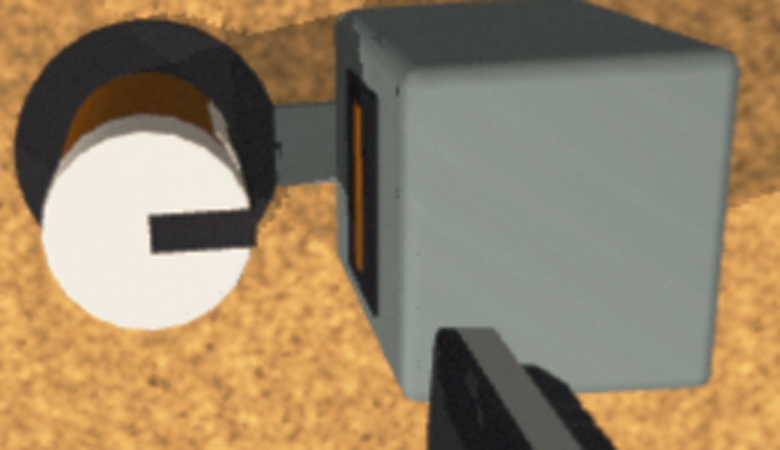

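View pics/c25.png

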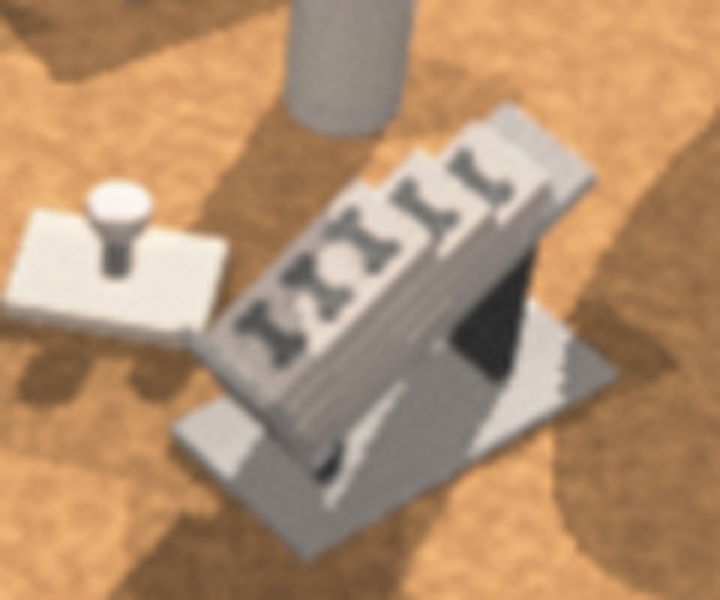

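Run:
```python
from h import *
i=load('wrist','w24'); V=lambda p:(np.array(p,float)+.5)/3-.5+[230,155]
ang=lambda q:np.degrees(np.arctan2(*(q[1]-q[0])[1::-1]))
print('strip',ang(onz(i,V([(151,234),(255,227.5)]),.098)),'sides',ang(onz(i,V([(407,72),(737,52)]),.115)),ang(onz(i,V([(412,397),(708,381)]),.115)),'front-90',ang(onz(i,V([(412,397),(405,72)]),.115))-90)
L=onz(i,V([(42,225),(252,222),(147,130),(147,329)]),.098);print((L[0]+L[1])/2,(L[2]+L[3])/2, onz(i,V([(146,152)]),.006))
```

```text
strip -96.88673424883682 sides -97.17067444429595 -97.12961453014329 front-90 -95.6671464842567
[ 0.4848 -0.3455  0.098 ] [ 0.4822 -0.3451  0.098 ] [[ 0.4805 -0.3443  0.006 ]]
```

Run:
```python
from h import *
crop('t23','t23c',130,110,250,215,6)
```

```text
(no output)
```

View pics/t23c.png

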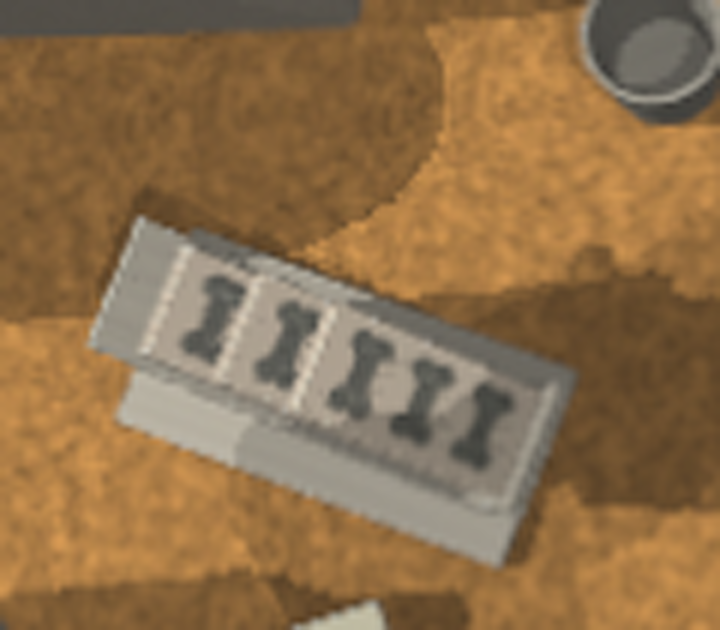

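View pics/t23.png

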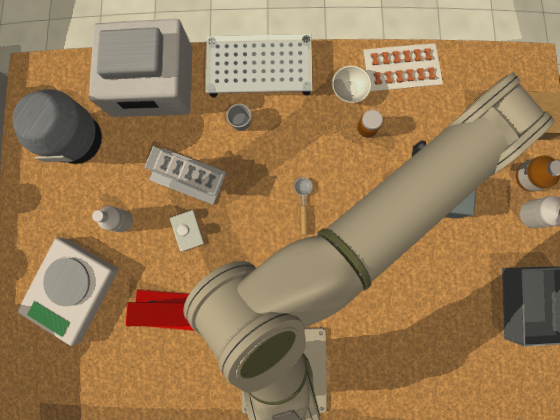

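The stack is stepped, centred and flush at the backstop, and the bystanders are where they were. Handing in.

Run:
```python
from workcell import manip
print(manip.hand_in(), manip.get_obs()['clock'])
```

```text
the job is handed in; nothing more can be done
the job is handed in; nothing more can be done
```

The job is done and was handed in at about 29 s. The three plates are stacked on the grey magazine, long, middle, short, cavities up. The jar was turned about 79° clockwise in place on its pad, so its label faces the scanner.

**Plates:** each was pushed down the deck until it stopped against the backstop at about 9–10 N, then released. Wrist and top pictures show the long and short plates centred to about 0.5 mm. The middle one sits about 0.8 mm off centre, and a small correction I tried did not shift it. I see no gap at the backstop.

**Jar:** the lid strip reads -96.9°. The scanner's axis reads about -97.1° from its sides and -95.7° from its front edge, so the label faces it to within about a degree. The jar stands upright near the centre of the pad.

**Forces and disturbances:** the highest wrist force I saw was about 38 N, when the middle plate touched down. No bystander looks moved, and the gripper touched nothing at hand-in.

**Disagreements:** my first deck fit from the fixed cameras was about 6 mm off sideways at the backstop end. I replaced it with wrist-camera measurements, and those read heights about 3 mm low.

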